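Weigh the bottom sample box and restack the others

TASK

Weigh the blue-lidded sample box: lift the yellow-lidded and then the black-lidded box off it and set both aside, level and clear of the balance, then put the blue box gently on the middle of the balance pan, its long side running front to back of the balance, and let go. Then restack the other two squarely on the middle of the pad they came from, black-lidded below and yellow-lidded on top as before, and let go. Keep all three boxes level throughout, never let the yellow or black-lidded box touch the balance, and leave everything else where it stands.

Things in the scene. Friction and masses are not known exactly. Their poses are not given: they have to be found in the camera images.
- yellow_box: the top one of the three stacked boxes: box 120 mm long (its x), 60 mm wide (its y), 45 mm high, flat straight sides, flat top, closed; white body, yellow lid. Origin: centre of its underside; z up. 0.17 to 0.5 kg
- black_box: the middle one of the three stacked boxes: box 120 mm long (its x), 60 mm wide (its y), 45 mm high, flat straight sides, flat top, closed; white body, black lid. Origin: centre of its underside; z up. 0.17 to 0.5 kg
- blue_box: the bottom one of the three stacked boxes, the one to weigh: box 120 mm long (its x), 60 mm wide (its y), 45 mm high, flat straight sides, flat top, closed; white body, blue lid. Origin: centre of its underside; z up. 0.17 to 0.5 kg. At the start the three lie one on another within 3 mm and 0.05 rad of square
- pad: flat grey pad fixed to the table, 150 mm (its x) by 90 mm (its y), 8 mm thick, under the stack with the blue box; the boxes' long sides run along its x. Origin: centre of its underside, on the table. Fixed machines up to 140 mm high stand along both side edges of the table, 0.51 m and more left and right of the robot's centre line; low fixed equipment along the back, beyond x = 0.8 m
- balance: white bench balance, fixed. Origin: on the table under the centre of its pan. Its x runs from front to back. Steel pan 160 by 160 mm, flat, rigid, its top 80 mm above the table. The housing, 56 mm high, reaches from 170 mm towards its -x (front, where the green display is) to 90 mm towards +x, and 95 mm to either side in y
- other_pad: a second grey pad, the same size, fixed, with two green-lidded boxes stacked on it and a beaker on top of these: bystanders
- green_box_low: bystander: lower green-lidded box, same size as the others; origin: centre of its underside
- green_box_high: bystander: upper green-lidded box on it, same size; its top is 98 mm above the table; origin: centre of its underside
- beaker: bystander: clear beaker, 52 mm across, 60 mm high, on the green-lidded boxes (rim 158 mm above the table); origin: centre of its underside
- amber_jar: bystander: amber jar, 56 mm across, 85 mm high; origin: centre of its underside
- white_bottle: bystander: white bottle, 54 mm across, 140 mm high; origin: centre of its underside
- mortar: bystander: white ceramic bowl, 72 mm across, 50 mm high; origin: centre of its underside
- weight: bystander: brass weight with a knob, 44 mm across, 70 mm high; origin: centre of its underside
- dropper: bystander: slim green bottle, 40 mm across, 100 mm high, beside the green-lidded boxes; origin: centre of its underside

How it is judged:
By the outcome, as a careful person would: the job done as asked, in the order asked, and still so for the second after the job is handed in, with the robot touching nothing.
It also fails if it takes over 72 s, if anything falls off the work surface, if the arm or the gripper's body presses on something with over 40 N, if the wrist force passes 120 N, or if a joint passes its speed limit or range.

ROBOT

A 7-joint arm with a two-finger parallel gripper is mounted at the origin on the work surface. World frame = base frame: x ahead of the robot, y to its left, z up, the work surface at z = 0. Lengths are in m, angles in rad, forces in N, time in s.
With the tool pointing down it reaches from about 0.4 to 0.85 m from the base axis. Payload 10.4 kg.
Tool frame: the origin (TCP) lies at the very end of the fingers, on their centre line; the grasp point (between the pads) lies 19 mm behind it; z points along the fingers, y is the direction in which the jaws open and shut (so a half turn about z gives the same grasp; the last joint's range is limited). The gripper opens to 87 mm and grips with 3 to 60 N. Pads are 19 mm wide; open, the fingers measure 117 mm over their backs; the gripper's body (75 mm by 190 mm) begins 51 mm behind the grasp point.
Start: joints at [-1.252, 0.332, -0.065, 1.46, 0.022, 1.35, -0.088], TCP at [0.209, 0.589, 0.223] pointing down, gripper open.
Joint ranges: [-2.6, 2.6], [-0.5, 2.12], [-1.47, 1.34], [0.16, 2.42], [-1.27, 4.41], [0.06, 2.06], [-2.6, 2.6]. Speed limits (rad/s): [2.22, 2.22, 2.79, 2.79, 3.14, 3.14, 3.14].

INTERFACE

Orientations are given as a unit quaternion [x, y, z, w].
In Python, from bench import read_state, camera, close_job gives the robot as it stands.
- The arm moves only by the shell command python3 -m inch 'ROWS' [OPENING] [FORCE]. ROWS is JSON, a list of rows, each a list of 6 numbers: the shift along the tool's x, y, z as a fraction of full scale, then the turn, a rotation vector about the tool's x, y, z as a fraction of full scale. In form: [[tx, ty, tz, ax, ay, az], ...]. A call has 1 to 5 rows; each row shifts and turns the commanded pose from where the row before left it, along the tool's axes as they then stand; what a row does not reach is not made up. Full scale, the value 1, is 0.04 m for a shift and 120 degrees for a turn. A row lasts 1/8 s, in which the tool goes at most 62.5 mm and 10.7 degrees, less where a joint would pass 70% of its speed; a pose out of reach is approached as far as the arm can. A call with a number of a shift or a turn outside -1 to 1 is refused whole. A call with a gripper value outside its range is refused whole. OPENING is the opening, from -1 (shut) to 1 (fully open), so that 0 is half open, set as the call begins (- or left out, the last holds). The fingers move at their own pace and stop on an object; FORCE is the grip in N (left out, the last holds). Time passes only in rows, so rows that do not move let the fingers close. It gives the time, the measured TCP pose, the force and the opening at its end, in the units of the state.
- read_state(): the state, without advancing time (a new reading comes with each control period).
- camera(name): name is "scene" or "top" or "wrist"; returns a dict with "img" (384x512x3 uint8, red, green, blue), "depth" (384x512 float32, m along the optical axis (not along the pixel's ray), 0 where there is no reading), "fx", "fy", "cx", "cy" (pixels), "position" and "orientation" of the camera in the world; the wrist camera has in their place "tool_from_camera" (4x4, takes a point from camera to tool coordinates, whose origin is the TCP and whose axes are the flange's). Camera axes: x right, y down, z forward; pixel columns grow to the right and rows downward; lengths in m; the calibration is good to about 2 mm. A picture is of the moment at which its call begins: read the wrist's pose just before it.
- close_job(): hands the job in, once; it reports no verdict.
The state is a dict: "time": time; "joint_positions": joint angles; "joint_vel": joint speeds; "joint_torque": joint torques, N m; "ee_pos": TCP position; "eef_rot": TCP orientation; "ft_force": force on the tool from outside, world axes, zero at the start; "torque": the same for the moment, N m; "width": finger opening in m.
Only numpy, scipy, OpenCV 4.12 (cv2) and the standard library are available. Lean on these libraries where they do the work, as an engineer would, in place of code of your own. Each camera call takes 0.05 s, during which the arm holds its last target.

## Working session

There is one attempt and no reset: what is moved stays moved. The work goes in short steps, Python scripts to look and compute and a shell command to move; the robot and the scene stay as the last step left them, time stands still between calls to the robot, and variables do not carry over. Pictures are saved under pics/ and viewed, and the job is handed in when it is done.

```bash
ls -la; mkdir -p pics; python3 - <<'E'
from bench import read_state, camera
import cv2,numpy as np
s=read_state(); print(s)
for n in ["scene","top","wrist"]:
    c=camera(n); cv2.imwrite(f"pics/{n}0.png",cv2.cvtColor(c["img"],cv2.COLOR_RGB2BGR)); np.savez(f"{n}0.npz",**c)
    print(n,{k:(v if not hasattr(v,'shape') or v.size<20 else v.shape) for k,v in c.items()})
E
```

```text
total 12
drwxr-xr-x  3 agent agent 4096 Dec  7 02:54 .
drwxr-xr-x 23 root  root  4096 Dec  7 02:54 ..
drwxr-xr-x  2 agent agent 4096 Dec  7 02:54 pics
{'time': 0.0, 'joint_positions': array([-1.25159659,  0.33286621, -0.06468625,  1.46093754,  0.02162049,
        1.34990279, -0.0885412 ]), 'joint_vel': array([ 0.00022269, -0.0005248 , -0.00031822, -0.0005367 , -0.00011743,
        0.00152919, -0.00080439]), 'joint_torque': array([ 8.62954912e-04, -6.23271775e+01,  2.53388128e-02, -3.89893270e+01,
       -6.12460845e-02,  3.97165271e-02,  1.81438804e-04]), 'ee_pos': array([0.20938006, 0.58847422, 0.22175926]), 'eef_rot': array([ 1.70083315e-01,  9.85429431e-01, -7.04874210e-04, -7.57200608e-05]), 'ft_force': array([-0.03543683,  0.85903286,  0.42849828]), 'torque': array([ 0.01835595,  0.00148624, -0.03176733]), 'width': 0.08684552266621202}
scene {'img': (384, 512, 3), 'depth': (384, 512), 'fx': 428.20159438977004, 'fy': 428.20159438977004, 'cx': 255.35764817212004, 'cy': 198.50310238998463, 'position': array([ 1.26030036, -0.22636289,  1.07218836]), 'orientation': array([ 0.76938187,  0.54895467, -0.18672628, -0.26801791])}
top {'img': (384, 512, 3), 'depth': (384, 512), 'fx': 354.13434910077956, 'fy': 354.13434910077956, 'cx': 254.42962895910122, 'cy': 191.92418020998994, 'position': array([0.45327308, 0.0031775 , 0.98893992]), 'orientation': array([-0.70520039,  0.7078657 , -0.03083329,  0.0258433 ])}
wrist {'img': (384, 512, 3), 'depth': (384, 512), 'fx': 332.08709846243556, 'fy': 332.08709846243556, 'cx': 254.29175890753433, 'cy': 197.62846413866836, 'tool_from_camera': array([[-4.61180441e-04, -9.54511966e-01, -2.98172255e-01,
         8.26916976e-02],
       [ 9.99999893e-01, -4.53844678e-04, -9.38390971e-05,
        -1.67867046e-03],
       [-4.57533498e-05, -2.98172266e-01,  9.54512073e-01,
        -1.59987025e-01],
       [ 0.00000000e+00,  0.00000000e+00,  0.00000000e+00,
         1.00000000e+00]])}
```

View pics/top0.png

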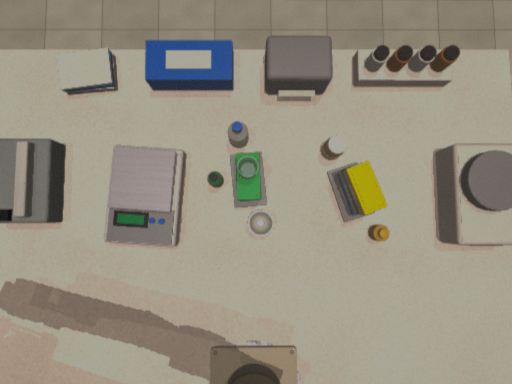

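View pics/scene0.png

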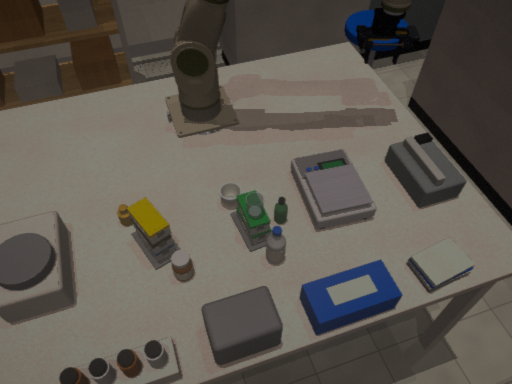

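View pics/wrist0.png

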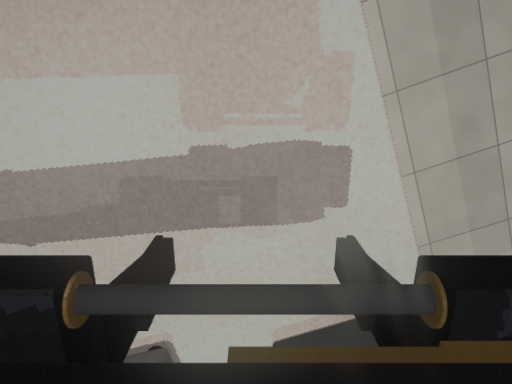

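```bash
cat > h.py <<'E'
import numpy as np,cv2
from scipy.spatial.transform import Rotation as R
def load(n): return dict(np.load(n+".npz"))
def proj(c,P):
    p=R.from_quat(c["orientation"]).inv().apply(np.atleast_2d(P)-c["position"])
    return np.c_[c["fx"]*p[:,0]/p[:,2]+c["cx"],c["fy"]*p[:,1]/p[:,2]+c["cy"]]
def ray(c,uv,z):
    uv=np.atleast_2d(uv).astype(float)
    d=np.c_[(uv[:,0]-c["cx"])/c["fx"],(uv[:,1]-c["cy"])/c["fy"],np.ones(len(uv))]
    d=R.from_quat(c["orientation"]).apply(d); t=(z-c["position"][2])/d[:,2]
    return c["position"]+d*t[:,None]
def cloud(c):
    v,u=np.mgrid[:384,:512]; D=c["depth"]
    p=np.stack([(u-c["cx"])/c["fx"]*D,(v-c["cy"])/c["fy"]*D,D],-1)
    return R.from_quat(c["orientation"]).apply(p.reshape(-1,3)).reshape(384,512,3)+c["position"]
E
python3 - <<'E'
from h import *
for n in ["top0","scene0"]:
    c=load(n)
    print(n,proj(c,[[0.209,.589,.22],[0,0,0]]))
    for h in [0,0.06,.2]: print(proj(c,[[0.4,.3,h]]))
    D=c["depth"]; C=cloud(c)
    print((D==0).mean())
    im=np.clip((C[...,2]+.05)*255/0.35,0,255).astype(np.uint8); im[D==0]=0
    cv2.imwrite(f"pics/{n}_h.png",cv2.applyColorMap(im,cv2.COLORMAP_JET))
c=load("top0")
im=cv2.imread("pics/top0.png")
a=cv2.resize(im[110:260,90:290],None,fx=4,fy=4,interpolation=cv2.INTER_CUBIC);cv2.imwrite("pics/topA.png",a)
a=cv2.resize(im[120:250,310:420],None,fx=4,fy=4,interpolation=cv2.INTER_CUBIC);cv2.imwrite("pics/topB.png",a)
E
```

```text
top0 [[-26.96251764 338.37094372]
 [253.75412934 389.98467484]]
[[144.71044509 240.14471309]]
[[137.73380301 241.43001648]]
[[117.29433032 245.19557061]]
0.0041046142578125
scene0 [[379.33870572  61.7205305 ]
 [200.91459445 110.4360116 ]]
[[316.68184036 165.46391577]]
[[318.86747723 153.06989305]]
[[324.58656105 120.63886311]]
0.004323323567708333
```

View pics/top0_h.png

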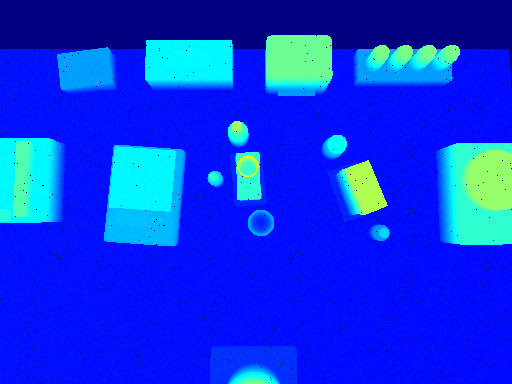

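View pics/topB.png

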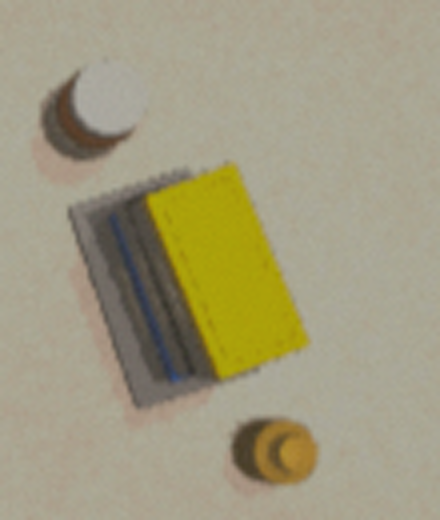

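View pics/topA.png

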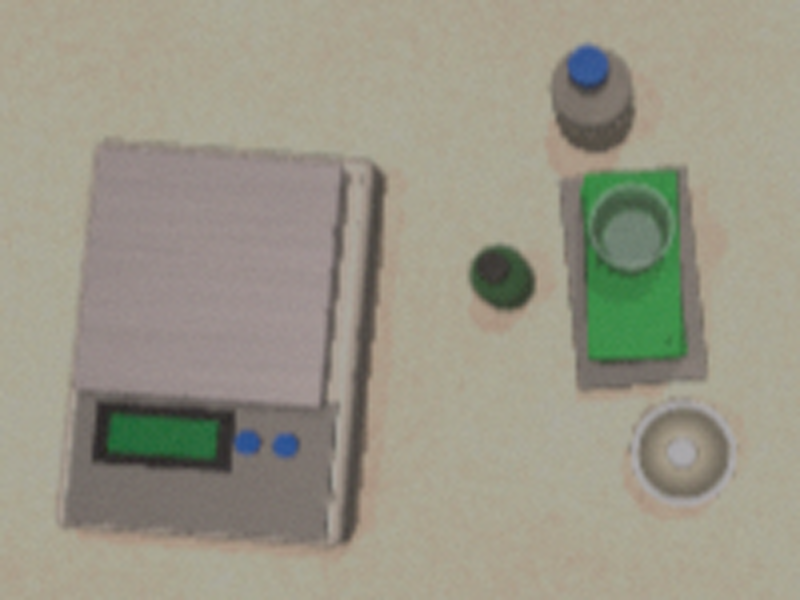

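```bash
cat >> h.py <<'E'
def rect(c,mask,z,show=None):
    cs,_=cv2.findContours(mask.astype(np.uint8),cv2.RETR_EXTERNAL,cv2.CHAIN_APPROX_NONE)
    k=max(cs,key=cv2.contourArea)[:,0]
    P=ray(c,k,z)[:,:2]
    (cx,cy),(w,h),a=cv2.minAreaRect((P*1000).astype(np.float32))
    if w<h: w,h,a=h,w,a+90
    a=(a+90)%180-90
    return np.array([cx,cy])/1000,w,h,a,len(k)
E
python3 - <<'E'
from h import *
for n in ["top0","scene0"]:
    c=load(n); hsv=cv2.cvtColor(c["img"],cv2.COLOR_RGB2HSV); C=cloud(c)
    H,S,V=[hsv[...,i].astype(int) for i in range(3)]
    y=(H>22)&(H<35)&(S>170)&(V>90)
    cs=rect(c,y,0.143); print(n,"yellow",cs, "z med",np.median(C[y][:,2]))
    g=(H>50)&(H<75)&(S>120)&(V>60)&(abs(C[...,2]-.098)<.012)
    print("green",rect(c,g,.098))
    pan=(abs(C[...,2]-.08)<.008)&(C[...,1]>.1)&(C[...,1]<.42)&(C[...,0]<.62)&(C[...,0]>.3)
    pan=cv2.morphologyEx(pan.astype(np.uint8),cv2.MORPH_OPEN,np.ones((5,5)))
    print("pan",rect(c,pan,.08),np.median(C[pan>0][:,2]))
    hs=((abs(C[...,2]-.056)<.01)|(pan>0))&(C[...,1]>.15)&(C[...,1]<.45)&(C[...,0]<.63)&(C[...,0]>.2)
    hs=cv2.morphologyEx(hs.astype(np.uint8),cv2.MORPH_OPEN,np.ones((5,5)))
    print("housing",rect(c,hs,.056))
    # objects
    m=((C[...,2]>.02)&(C[...,0]>.25)&(C[...,0]<.75)&(abs(C[...,1])<.45)).astype(np.uint8)
    nn,lab,st,ce=cv2.connectedComponentsWithStats(m)
    for i in range(1,nn):
        if st[i,4]<60: continue
        p=C[lab==i]; zt=np.percentile(p[:,2],97)
        q=p[p[:,2]>zt-.012]
        print(ce[i].round(),st[i,4],"ztop",zt.round(3),"centre",((q.min(0)+q.max(0))/2).round(3),"lo",np.percentile(p,1,axis=0).round(3),"hi",np.percentile(p,99,axis=0).round(3))
E
```

```text
top0 yellow (array([ 0.53212378, -0.27074268]), 118.0775146484375, 59.23365020751953, 21.095176696777344, 131) z med 0.14183760834308728
green (array([0.54354449, 0.01316053]), 71.18095397949219, 58.77772521972656, 3.16489839553833, 102)
pan (array([0.55335254, 0.28678851]), 159.6776885986328, 140.88815307617188, 85.69611358642578, 229) 0.0794212786795997
housing (array([0.51415167, 0.2883522 ]), 240.986328125, 188.7066650390625, -4.310340881347656, 333)
[238. 133.] 433 ztop 0.14 centre [0.575 0.027 0.559] lo [0.658 0.013 0.022] hi [0.703 0.065 0.141]
[334. 146.] 449 ztop 0.086 centre [ 0.564 -0.12   0.532] lo [ 0.624 -0.241  0.023] hi [ 0.674 -0.19   0.087]
[145. 195.] 7171 ztop 0.082 centre [0.551 0.187 0.531] lo [0.395 0.189 0.031] hi [0.648 0.383 0.083]
[248. 176.] 1148 ztop 0.157 centre [0.531 0.013 0.567] lo [ 0.507 -0.017  0.051] hi [0.627 0.043 0.159]
[360. 189.] 1849 ztop 0.145 centre [ 0.526 -0.159  0.561] lo [ 0.469 -0.314  0.024] hi [ 0.591 -0.226  0.146]
[215. 178.] 196 ztop 0.101 centre [0.515 0.057 0.539] lo [0.547 0.083 0.025] hi [0.583 0.118 0.102]
[261. 223.] 376 zt
[... 482 characters left out ...]
16406, 140.3629150390625, 85.86990356445312, 175) 0.07845880257541504
housing (array([0.51697693, 0.28645724]), 241.54356384277344, 189.58314514160156, -4.341758728027344, 231)
[332. 188.] 4374 ztop 0.082 centre [0.563 0.287 0.078] lo [0.399 0.189 0.022] hi [0.657 0.377 0.083]
[256. 220.] 2073 ztop 0.153 centre [0.625 0.015 0.151] lo [ 0.418 -0.048  0.021] hi [0.712 0.059 0.157]
[148. 226.] 1791 ztop 0.144 centre [ 0.534 -0.273  0.14 ] lo [ 0.417 -0.357  0.023] hi [ 0.6   -0.228  0.145]
[281. 209.] 244 ztop 0.099 centre [0.568 0.101 0.095] lo [0.556 0.082 0.021] hi [0.587 0.118 0.101]
[182. 264.] 511 ztop 0.086 centre [ 0.652 -0.22   0.082] lo [ 0.631 -0.246  0.021] hi [ 0.681 -0.193  0.087]
```

```bash
cat > plan.py <<'E'
# work out rows: python3 plan.py x y z theta_deg [maxshift]  (theta = heading of tool y)
import sys; from h import *; from bench import read_state
def plan(x,y,z,th,ms=1.0,n=None):
    s=read_state(); p=s["ee_pos"]; r=R.from_quat(s["eef_rot"])
    ty=r.apply([0,1,0]); t0=np.degrees(np.arctan2(ty[1],ty[0]))
    T=np.array([x,y,z]); d=T-p; dth=(th-t0+180)%360-180
    n=n or int(max(1,np.ceil(max(abs(d))/(0.04*ms)-1e-6),np.ceil(np.linalg.norm(d)/(.06*ms)),np.ceil(abs(dth)/10.5)))
    # target rotation: pointing straight down, heading th
    a=np.radians(th); Y=np.array([np.cos(a),np.sin(a),0]); Z=np.array([0,0,-1.]); X=np.cross(Y,Z)
    RT=R.from_matrix(np.c_[X,Y,Z]); w=(r.inv()*RT).as_rotvec()
    c=r; rows=[]
    for i in range(n):
        st=c.inv().apply(d/n)/0.04; rows.append(list(np.r_[st,w/n/np.radians(120)])); c=c*R.from_rotvec(w/n)
    print("t",round(s["time"],2),"at",p.round(4),"th",t0.round(2),"tilt",np.degrees(np.arccos(-r.apply([0,0,1])[2])).round(2),"d",d.round(4),"dth",round(dth,2),"n",n,"F",s["ft_force"].round(1),"w",round(s["width"],4))
    for i in range(0,n,5): print("["+",".join("["+",".join(f"{round(v,3):g}" for v in q)+"]" for q in rows[i:i+5])+"]")
a=list(map(float,sys.argv[1:]))
plan(*a[:4],ms=a[4] if len(a)>4 else 1.0,n=int(a[5]) if len(a)>5 else None)
E
python3 plan.py 0.42 0.29 0.28 85.7
python3 - <<'E'
from h import *
for n in ["top0","scene0"]:
    c=load(n); C=cloud(c); hsv=cv2.cvtColor(c["img"],cv2.COLOR_RGB2HSV).astype(int)
    B=(C[...,1]>.1)&(C[...,1]<.42)&(C[...,0]<.68)&(C[...,0]>.3)
    pan=((C[...,2]>.072)&(C[...,2]<.09)&B).astype(np.uint8)
    pan=cv2.morphologyEx(pan,cv2.MORPH_OPEN,np.ones((3,3)))
    print(n,"pan",rect(c,pan,.08))
    hs=((C[...,2]>.045)&(C[...,2]<.09)&B).astype(np.uint8)
    hs=cv2.morphologyEx(hs,cv2.MORPH_OPEN,np.ones((3,3)))
    print("housing",rect(c,hs,.056))
    # pad: corner of stack pad: low-saturation pixels height ~8mm
    P=(C[...,2]<.03)&(C[...,2]>-.01)&(C[...,0]>.43)&(C[...,0]<.64)&(C[...,1]>-.36)&(C[...,1]<-.17)
    g=(hsv[...,2]<140)&P; print(hsv[170:215:5,330:350:4,2])
E
```

```text
t 0.15 at [0.2094 0.5886 0.2219] th 70.41 tilt 0.06 d [ 0.2106 -0.2986  0.0581] dth 15.29 n 8 F [ 0.   0.3 -0.3] w 0.0868
[[-0.933,-0.659,-0.181,-0,-0,-0.016],[-0.91,-0.689,-0.181,-0,-0,-0.016],[-0.887,-0.719,-0.181,-0,-0,-0.016],[-0.862,-0.748,-0.181,-0,-0,-0.016],[-0.837,-0.777,-0.181,-0,-0,-0.016]]
[[-0.811,-0.804,-0.181,-0,-0,-0.016],[-0.783,-0.831,-0.181,-0,-0,-0.016],[-0.755,-0.856,-0.181,-0,-0,-0.016]]
top0 pan (array([0.56248041, 0.28613202]), 159.77566528320312, 159.1909942626953, 85.69617462158203, 247)
housing (array([0.52241638, 0.28750928]), 257.6375732421875, 189.07305908203125, -4.3300628662109375, 335)
[[146 128 111  64 117]
 [129  89  76  70  81]
 [112  85  76  75  79]
 [156 117  79  77  80]
 [167 111  99  82  91]
 [169 143 114  87  81]
 [172 169 115 100  72]
 [171 167  97 115  81]
 [167 170 165 114  86]]
scene0 pan (array([0.56579413, 0.2846579 ]), 161.43658447265625, 159.98020935058594, -4.273612976074219, 184)
housing (array([0.52797913, 0.28537592]), 263.754150390625, 190.53363037109375, -4.39617919921875, 243)
[[105 107 106 107 106]
 [105 104 104 104 106]
 [106 107 108 107 107]
 [106 107 107 106 108]
 [106 108 107 108 106]
 [105 105 107 106 106]
 [105 107 105 106 104]
 [104 105 104 105 106]
 [ 94  86  66  69  73]]
```

```bash
python3 -m inch '[[-0.96,-0.6,-0.18,0,0,-0.016],[-0.93,-0.63,-0.18,0,0,-0.016],[-0.9,-0.66,-0.18,0,0,-0.016],[-0.88,-0.7,-0.18,0,0,-0.016],[-0.86,-0.73,-0.18,0,0,-0.016]]' 1 30 && python3 -m inch '[[-0.83,-0.75,-0.18,0,0,-0.016],[-0.8,-0.77,-0.18,0,0,-0.016],[-0.78,-0.8,-0.18,0,0,-0.016],[0,0,0,0,0,0]]' && python3 plan.py 0.44 0.285 0.28 85.7
```

```text
time: 0.78
ee_pos: [0.3487, 0.4103, 0.2587]
eef_rot: [0.086, 0.996, 0.0, -0.0]
ft_force: [0.4, 0.2, -0.1]
width: 0.0864
time: 1.27
ee_pos: [0.433, 0.3029, 0.2807]
eef_rot: [0.04, 0.999, -0.0, 0.001]
ft_force: [-0.7, 0.8, 0.0]
width: 0.0875
t 1.27 at [0.433  0.3029 0.2807] th 85.43 tilt 0.07 d [ 0.007  -0.0179 -0.0007] dth 0.27 n 1 F [-0.7  0.8  0. ] w 0.0875
[[-0.211,-0.432,0.018,-0,0.001,-0.002]]
```

```bash
cat > snap.py <<'E'
import sys; from h import *; from bench import read_state, camera
def snap(name,tag):
    s=read_state(); c=camera(name)
    if name=="wrist":
        M=np.eye(4); M[:3,:3]=R.from_quat(s["eef_rot"]).as_matrix(); M[:3,3]=s["ee_pos"]
        W=M@c["tool_from_camera"]; c["position"]=W[:3,3]; c["orientation"]=R.from_matrix(W[:3,:3]).as_quat()
    np.savez(f"{tag}.npz",**c); cv2.imwrite(f"pics/{tag}.png",cv2.cvtColor(c["img"],cv2.COLOR_RGB2BGR)); return c
if __name__=="__main__": snap(sys.argv[1],sys.argv[2])
E
python3 snap.py wrist w1; python3 - <<'E'
from h import *
c=load("w1"); C=cloud(c)
B=(C[...,1]>.1)&(C[...,1]<.42)&(C[...,0]<.72)&(C[...,0]>.3)
pan=((C[...,2]>.072)&(C[...,2]<.095)&B).astype(np.uint8)
pan=cv2.morphologyEx(pan,cv2.MORPH_OPEN,np.ones((3,3)))
print("pan",rect(c,pan,.08),np.median(C[pan>0][:,2]))
E
```

```text
pan (array([0.52536853, 0.28791147]), 157.9106903076172, 94.62005615234375, 85.39939880371094, 427) 0.07750029513406553
```

View pics/w1.png

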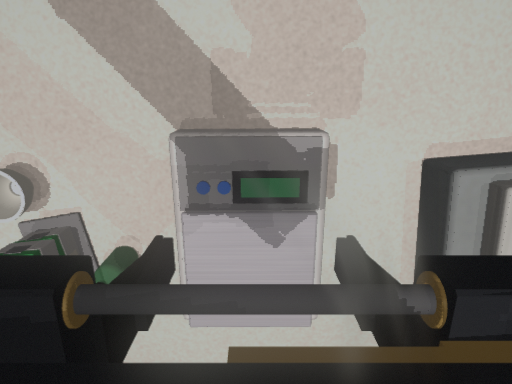

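```bash
python3 - <<'E'
from h import *
c=load("w1"); C=cloud(c)
B=(C[...,1]>.18)&(C[...,1]<.39)&(C[...,0]<.72)&(C[...,0]>.3)
pan=((C[...,2]>.070)&(C[...,2]<.092)&B).astype(np.uint8)
pan=cv2.morphologyEx(pan,cv2.MORPH_OPEN,np.ones((3,3)))
pan=cv2.morphologyEx(pan,cv2.MORPH_CLOSE,np.ones((41,1)))
print("pan",rect(c,pan,.08))
hs=((C[...,2]>.045)&(C[...,2]<.092)&B).astype(np.uint8)
hs=cv2.morphologyEx(hs,cv2.MORPH_OPEN,np.ones((3,3)))
hs=cv2.morphologyEx(hs,cv2.MORPH_CLOSE,np.ones((41,1)))
r=rect(c,hs,.056);print("hs",r)
E
python3 plan.py 0.5 0.0 0.30 0 ; python3 plan.py 0.5335 -0.273 0.30 -69
```

```text
pan (array([0.55709241, 0.28549451]), 158.54551696777344, 157.65794372558594, -4.391960144042969, 492)
hs (array([0.52257056, 0.28823346]), 266.2597961425781, 184.94009399414062, -4.337005615234375, 678)
t 1.32 at [0.4313 0.305  0.2803] th 85.59 tilt 0.02 d [ 0.0687 -0.305   0.0197] dth -85.59 n 9 F [-0.9  0.8  0.6] w 0.0871
[[-0.255,-0.83,-0.055,0,-0,0.079],[-0.389,-0.777,-0.055,0,-0,0.079],[-0.512,-0.702,-0.055,0,-0,0.079],[-0.621,-0.607,-0.055,0,-0,0.079],[-0.713,-0.496,-0.055,0,-0,0.079]]
[[-0.785,-0.372,-0.055,0,-0,0.079],[-0.836,-0.237,-0.055,0,-0,0.079],[-0.863,-0.096,-0.055,0,-0,0.079],[-0.867,0.048,-0.055,0,-0,0.079]]
t 1.32 at [0.4313 0.305  0.2803] th 85.59 tilt 0.02 d [ 0.1022 -0.578   0.0197] dth -154.59 n 15 F [-0.9  0.8  0.6] w 0.0871
[[-0.244,-0.947,-0.033,0,-0,0.086],[-0.409,-0.889,-0.033,0,-0,0.086],[-0.562,-0.801,-0.033,0,-0,0.086],[-0.696,-0.688,-0.033,0,-0,0.086],[-0.808,-0.552,-0.033,0,-0,0.086]]
[[-0.894,-0.398,-0.033,0,-0,0.086],[-0.95,-0.232,-0.033,0,-0,0.086],[-0.977,-0.058,-0.033,0,-0,0.086],[-0.971,0.117,-0.033,0,-0,0.086],[-0.935,0.289,-0.033,0,-0,0.086]]
[[-0.868,0.452,-0.033,0,-0,0.086],[-0.773,0.6,-0.033,0,-0,0.086],[-0.653,0.728,-0.033,0,-0,0.086],[-0.512,0.833,-0.033,0,-0,0.086],[-0.355,0.912,-0.033,0,-0,0.086]]
```

```bash
python3 -m inch '[[-0.1,-0.96,-0.03,0,0,0.086],[-0.27,-0.93,-0.03,0,0,0.086],[-0.43,-0.87,-0.03,0,0,0.086],[-0.58,-0.78,-0.03,0,0,0.086],[-0.71,-0.65,-0.03,0,0,0.086]]' 1 30 && python3 -m inch '[[-0.82,-0.52,-0.03,0,0,0.086],[-0.9,-0.36,-0.03,0,0,0.086],[-0.95,-0.19,-0.03,0,0,0.086],[-0.97,-0.01,-0.03,0,0,0.086],[-0.96,0.16,-0.03,0,0,0.086]]' && python3 plan.py 0.459 -0.302 0.30 -69
```

```text
time: 1.95
ee_pos: [0.4354, 0.1128, 0.2859]
eef_rot: [0.47, 0.883, -0.0, -0.0]
ft_force: [-0.1, -1.1, 0.5]
width: 0.0866
time: 2.58
ee_pos: [0.4436, -0.081, 0.292]
eef_rot: [0.807, 0.59, 0.0, -0.0]
ft_force: [0.2, 0.5, -0.4]
width: 0.0871
t 2.58 at [ 0.4436 -0.081   0.292 ] th -17.65 tilt 0.02 d [ 0.0154 -0.221   0.008 ] dth -51.35 n 6 F [ 0.2  0.5 -0.4] w 0.0871
[[-0.858,0.34,-0.034,-0,-0,0.071],[-0.798,0.464,-0.034,-0,-0,0.071],[-0.72,0.578,-0.034,-0,-0,0.071],[-0.626,0.679,-0.034,-0,-0,0.071],[-0.518,0.764,-0.034,-0,-0,0.071]]
[[-0.398,0.833,-0.033,-0,-0,0.071]]
```

```bash
python3 -m inch '[[-0.86,0.32,0,0,0,0.067],[-0.8,0.44,0,0,0,0.067],[-0.72,0.55,0,0,0,0.067],[-0.62,0.65,0,0,0,0.067],[-0.52,0.73,0,0,0,0.067]]' && python3 -m inch '[[0,0.2,0,0,0,0.03],[0,0,0,0,0,0],[0,0,0,0,0,0]]' && python3 snap.py wrist w2 && python3 plan.py 0.459 -0.302 0.30 -69;  python3 - <<'E'
from h import *
c=load("w2"); hsv=cv2.cvtColor(c["img"],cv2.COLOR_RGB2HSV); C=cloud(c)
H,S,V=[hsv[...,i].astype(int) for i in range(3)]
y=(H>22)&(H<35)&(S>150)&(V>60)
print(rect(c,y,.143),np.median(C[y][:,2]))
E
```

```text
time: 3.2
ee_pos: [0.4569, -0.2616, 0.2918]
eef_rot: [0.961, 0.278, 0.0, -0.0]
ft_force: [0.2, -0.1, -0.3]
width: 0.0868
time: 3.58
ee_pos: [0.4608, -0.2674, 0.2918]
eef_rot: [0.968, 0.25, -0.0, -0.0]
ft_force: [0.3, -0.6, -0.9]
width: 0.0868
t 3.62 at [ 0.4608 -0.2675  0.292 ] th -61.05 tilt 0.03 d [-0.0018 -0.0345  0.008 ] dth -7.95 n 1 F [ 0.   0.6 -0.5] w 0.087
[[-0.456,0.732,-0.201,-0,-0,0.066]]
(array([ 0.52548962, -0.27023715]), 77.4759750366211, 40.95100021362305, 79.32807922363281, 404) 0.14092732101625993
```

View pics/w2.png

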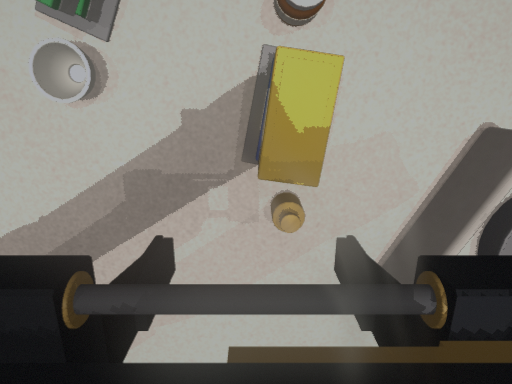

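```bash
python3 - <<'E'
from h import *
c=load("w2"); hsv=cv2.cvtColor(c["img"],cv2.COLOR_RGB2HSV); C=cloud(c)
H,S,V=[hsv[...,i].astype(int) for i in range(3)]
y=((H>18)&(H<36)&(S>150)&(V>60)&(C[...,2]>.12)).astype(np.uint8)
y=cv2.morphologyEx(y,cv2.MORPH_CLOSE,np.ones((5,5)))
print(rect(c,y,.143),np.median(C[y>0][:,2]))
# objects heights in wrist: pad edge
im=cv2.resize(cv2.imread("pics/w2.png")[20:240,200:380],None,fx=3,fy=3,interpolation=cv2.INTER_CUBIC); cv2.imwrite("pics/w2z.png",im[:600])
E
```

```text
(array([ 0.52989026, -0.27508463]), 98.68096160888672, 57.8692626953125, 21.207311630249023, 347) 0.14141678385862508
```

View pics/w2z.png

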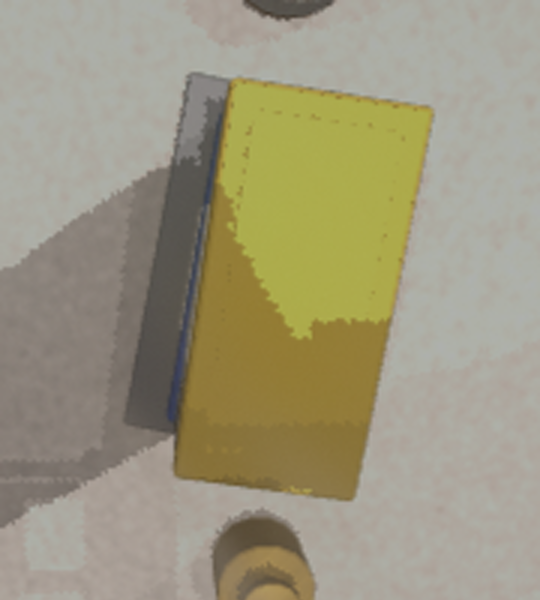

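```bash
python3 - <<'E'
from h import *
c=load("w2"); C=cloud(c)
y=((C[...,2]>.125)&(C[...,2]<.16)&(C[...,0]>.42)&(C[...,0]<.63)&(C[...,1]<-.2)).astype(np.uint8); y[235:]=0
y=cv2.morphologyEx(y,cv2.MORPH_OPEN,np.ones((3,3)))
print(rect(c,y,.143))
a=ray(c,[[263.3,44.3],[242.3,161.7]],.008); print(a); d=a[0]-a[1]; L=np.hypot(d[0],d[1]); ang=np.arctan2(d[1],d[0]); print(L,np.degrees(ang))
n=np.array([np.sin(ang),-np.cos(ang)]); print("pad centre wrist",(a[0]+a[1])[:2]/2+.045*n)
c=load("top0") # zoom B: corners pad left-top (70,205), left-bottom(138,408) /4 + (310,120)
a=ray(c,[[310+70/4,120+205/4],[310+138/4,120+408/4]],.008); d=a[0]-a[1]; ang=np.arctan2(d[1],d[0]); print(np.hypot(d[0],d[1]),np.degrees(ang))
n=np.array([np.sin(ang),-np.cos(ang)]); print("pad centre top",(a[0]+a[1])[:2]/2+.045*n)
im=cv2.imread("pics/scene0.png")
cv2.imwrite("pics/sceneB.png",cv2.resize(im[185:285,100:220],None,fx=5,fy=5,interpolation=cv2.INTER_CUBIC))
E
```

```text
(array([ 0.53117664, -0.27483167]), 118.36741638183594, 59.557315826416016, 20.986753463745117, 387)
[[ 0.58747135 -0.21043515  0.008     ]
 [ 0.44685625 -0.25703539  0.008     ]]
0.1481357060584772 18.3353389314592
pad centre wrist [ 0.53131981 -0.27645069]
0.14830158592376966 17.32339400555511
pad centre top [ 0.53196694 -0.27349722]
```

View pics/sceneB.png

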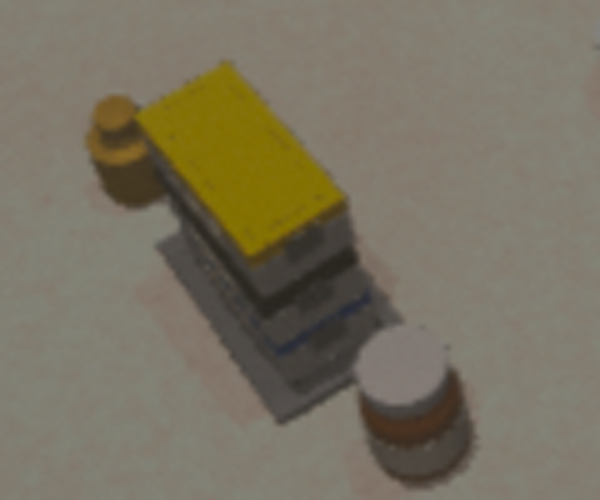

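```bash
python3 plan.py 0.5325 -0.2738 0.18 -68.9
```

```text
t 3.62 at [ 0.4608 -0.2675  0.292 ] th -61.05 tilt 0.03 d [ 0.0717 -0.0063 -0.112 ] dth -7.85 n 3 F [ 0.   0.6 -0.5] w 0.087
[[0.498,0.335,0.933,-0,-0,0.022],[0.512,0.312,0.933,-0,-0,0.022],[0.526,0.288,0.933,-0,-0,0.022]]
```

```bash
python3 -m inch '[[0.5,0.335,0.93,0,0,0.022],[0.51,0.31,0.93,0,0,0.022],[0.525,0.29,0.93,0,0,0.022],[0,0,0,0,0,0],[0,0,0,0,0,0]]' && python3 plan.py 0.5325 -0.2738 0.112 -68.9
```

```text
time: 4.25
ee_pos: [0.532, -0.2753, 0.1814]
eef_rot: [0.983, 0.182, 0.0, 0.0]
ft_force: [-0.1, -0.9, -0.2]
width: 0.0869
t 4.25 at [ 0.532  -0.2753  0.1814] th -69.08 tilt 0.04 d [ 0.0005  0.0015 -0.0694] dth 0.18 n 2 F [-0.1 -0.9 -0.2] w 0.0869
[[0.012,-0.016,0.868,0,-0,-0.001],[0.012,-0.016,0.868,0,-0,-0.001]]
```

```bash
python3 -m inch '[[0.01,-0.03,0.8,0,0,-0.001],[0.01,0,0.6,0,0,0],[0,0,0.335,0,0,0],[0,0,0,0,0,0]]' && python3 -m inch '[[0,0,0,0,0,0],[0,0,0,0,0,0],[0,0,0,0,0,0],[0,0,0,0,0,0]]' -1 30 && python3 plan.py 0.5325 -0.2738 0.20 -68.9
```

```text
time: 4.75
ee_pos: [0.5323, -0.2739, 0.1117]
eef_rot: [0.983, 0.182, 0.0, -0.0]
ft_force: [-0.2, -0.4, -1.0]
width: 0.0871
time: 5.25
ee_pos: [0.5326, -0.274, 0.1114]
eef_rot: [0.983, 0.182, 0.0, 0.0]
ft_force: [-0.3, 0.6, 2.2]
width: 0.0601
t 5.25 at [ 0.5326 -0.274   0.1114] th -69.02 tilt 0.03 d [-0.0001  0.0002  0.0886] dth 0.12 n 3 F [-0.3  0.6  2.2] w 0.0601
[[0,-0.002,-0.738,0,-0,-0],[0,-0.002,-0.738,0,-0,-0],[-0,-0.002,-0.738,0,-0,-0]]
```

```bash
python3 -m inch '[[0,0,-0.3,0,0,0],[0,0,-0.6,0,0,0],[0,0,-0.6,0,0,0],[0,0,0,0,0,0]]' && python3 plan.py 0.41 -0.13 0.16 -69 0.8
```

```text
time: 5.75
ee_pos: [0.5333, -0.2744, 0.173]
eef_rot: [0.983, 0.182, 0.001, 0.001]
ft_force: [-0.2, -0.7, -2.5]
width: 0.0597
t 5.75 at [ 0.5333 -0.2744  0.173 ] th -69.03 tilt 0.19 d [-0.1233  0.1444 -0.013 ] dth 0.03 n 5 F [-0.2 -0.7 -2.5] w 0.0597
[[-0.317,-0.895,0.063,0,-0,-0],[-0.317,-0.895,0.063,0,-0,-0],[-0.317,-0.895,0.064,0,-0,-0],[-0.317,-0.895,0.064,0,-0,-0],[-0.317,-0.895,0.065,0,-0,-0]]
```

```bash
python3 -m inch '[[-0.2,-0.6,0,0,0,0],[-0.33,-0.95,0,0,0,0],[-0.33,-0.95,0.1,0,0,0],[-0.33,-0.95,0.1,0,0,0],[-0.27,-0.7,0.1,0,0,0]]' && python3 -m inch '[[-0.12,-0.33,0.5,0,0,0],[0,0,0.8,0,0,0],[0,0,0.8,0,0,0],[0,0,0.4,0,0,0],[0,0,0,0,0,0]]' && python3 plan.py 0.41 -0.13 0.0155 -69 0.8
```

```text
time: 6.38
ee_pos: [0.4169, -0.1383, 0.158]
eef_rot: [0.983, 0.183, -0.001, -0.0]
ft_force: [0.1, 0.2, -1.4]
width: 0.0598
time: 7.0
ee_pos: [0.4077, -0.1291, 0.0577]
eef_rot: [0.983, 0.182, -0.002, -0.0]
ft_force: [-0.6, 0.3, -1.4]
width: 0.0598
t 7.0 at [ 0.4077 -0.1291  0.0577] th -69.04 tilt 0.2 d [ 0.0023 -0.0009 -0.0422] dth 0.04 n 2 F [-0.6  0.3 -1.4] w 0.0598
[[0.024,0.021,0.528,-0,0.001,-0],[0.023,0.021,0.528,-0,0.001,-0]]
```

```bash
python3 -m inch '[[0,0,0.6,0,0,0],[0,0,0.35,0,0,0],[0,0,0.1,0,0,0],[0,0,0,0,0,0]]' && python3 -m inch '[[0,0,0.03,0,0,0],[0,0,0,0,0,0]]' && python3 plan.py 0.41 -0.13 0.0134 -69 0.8
```

```text
time: 7.5
ee_pos: [0.4093, -0.1292, 0.0174]
eef_rot: [0.983, 0.182, -0.0, -0.0]
ft_force: [0.6, 0.1, -1.6]
width: 0.0602
time: 7.75
ee_pos: [0.4095, -0.1292, 0.0163]
eef_rot: [0.983, 0.182, 0.0, -0.0]
ft_force: [0.2, 0.5, -1.2]
width: 0.0599
t 7.75 at [ 0.4095 -0.1292  0.0163] th -69.02 tilt 0.04 d [ 0.0005 -0.0008 -0.0029] dth 0.02 n 1 F [ 0.2  0.5 -1.2] w 0.0599
[[0.003,0.024,0.071,0,-0,-0]]
```

```bash
python3 -m inch '[[0,0,0.04,0,0,0],[0,0,0.03,0,0,0],[0,0,0.02,0,0,0],[0,0,0,0,0,0]]'
```

```text
time: 8.25
ee_pos: [0.4093, -0.1291, 0.0132]
eef_rot: [0.983, 0.182, -0.0, -0.001]
ft_force: [-8.5, 1.3, 21.8]
width: 0.0597
```

```bash
python3 -m inch '[[0,0,0,0,0,0],[0,0,0,0,0,0],[0,0,0,0,0,0]]' 1 30 && python3 -m inch '[[0,0,-0.5,0,0,0],[0,0,-1,0,0,0],[0,0,-1,0,0,0],[0,0,-1,0,0,0],[0,0,-0.6,0,0,0]]' && python3 plan.py 0.459 -0.302 0.25 -70
```

```text
time: 8.62
ee_pos: [0.4093, -0.1292, 0.0123]
eef_rot: [0.983, 0.182, 0.0, 0.0]
ft_force: [-0.1, 0.4, -0.1]
width: 0.0812
time: 9.25
ee_pos: [0.4098, -0.1293, 0.1782]
eef_rot: [0.983, 0.182, 0.001, -0.0]
ft_force: [0.3, -0.0, -0.6]
width: 0.0869
t 9.25 at [ 0.4098 -0.1293  0.1782] th -69.03 tilt 0.13 d [ 0.0492 -0.1727  0.0718] dth -0.97 n 5 F [ 0.3 -0.  -0.6] w 0.0869
[[-0.078,0.895,-0.359,0,-0,0.002],[-0.076,0.895,-0.359,0,-0,0.002],[-0.073,0.895,-0.359,0,-0,0.002],[-0.07,0.895,-0.359,0,-0,0.002],[-0.067,0.895,-0.359,0,-0,0.002]]
```

```bash
python3 -m inch '[[-0.07,0.9,-0.36,0,0,0],[-0.07,0.9,-0.36,0,0,0],[-0.07,0.9,-0.36,0,0,0],[-0.07,0.9,-0.36,0,0,0],[-0.05,0.7,-0.3,0,0,0]]' && python3 -m inch '[[0,0,0,0,0,0],[0,0,0,0,0,0]]' && python3 snap.py wrist w3 && python3 snap.py top t3 && python3 - <<'E'
from h import *
for n in ["w3","t3"]:
    c=load(n); C=cloud(c)
    y=((C[...,2]>.085)&(C[...,2]<.115)&(C[...,0]>.45)&(C[...,0]<.63)&(C[...,1]<-.2)&(C[...,1]>-.36)).astype(np.uint8)
    if n[0]=="w": y[235:]=0
    y=cv2.morphologyEx(y,cv2.MORPH_OPEN,np.ones((3,3)))
    print(rect(c,y,.098),np.median(C[y>0][:,2]))
E
```

```text
time: 9.88
ee_pos: [0.4588, -0.2958, 0.2464]
eef_rot: [0.983, 0.182, 0.0, 0.0]
ft_force: [0.3, 0.9, -0.5]
width: 0.0867
time: 10.12
ee_pos: [0.4583, -0.2939, 0.2453]
eef_rot: [0.983, 0.182, -0.0, -0.0]
ft_force: [-0.8, 0.1, -0.6]
width: 0.0867
(array([ 0.53420465, -0.27646564]), 118.33660888671875, 59.19017791748047, 19.492168426513672, 411) 0.09596127588683434
(array([ 0.53537335, -0.2716601 ]), 119.96455383300781, 62.37641525268555, 19.41370964050293, 130) 0.09666162233205688
```

View pics/w3.png

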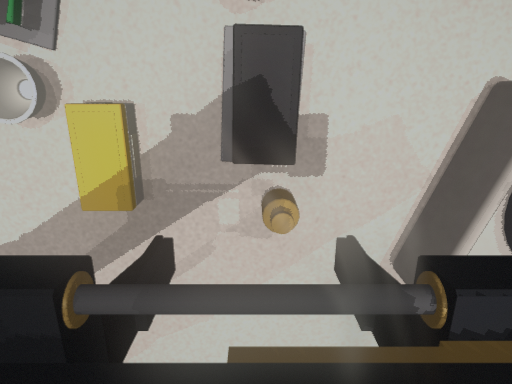

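View pics/t3.png

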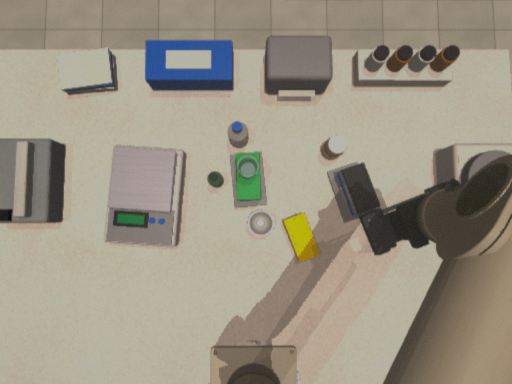

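```bash
python3 - <<'E'
from h import *
for n in ["w3","t3"]:
    c=load(n); C=cloud(c)
    y=((C[...,2]>.032)&(C[...,2]<.056)&(C[...,0]>.34)&(C[...,0]<.5)&(C[...,1]<-.07)&(C[...,1]>-.2)).astype(np.uint8)
    if n[0]=="w": y[235:]=0
    y=cv2.morphologyEx(y,cv2.MORPH_OPEN,np.ones((3,3)))
    print(rect(c,y,.045),np.median(C[y>0][:,2]))
E
python3 plan.py 0.534 -0.2752 0.14 -70.55
```

```text
(array([ 0.41007281, -0.13375592]), 118.59760284423828, 62.76566696166992, 20.996662139892578, 333) 0.043093678458016205
(array([ 0.41043317, -0.12709171]), 120.02333068847656, 60.12468338012695, 21.06462860107422, 126) 0.04391082218736336
t 10.22 at [ 0.4584 -0.2934  0.2454] th -68.96 tilt 0.07 d [ 0.0756  0.0182 -0.1054] dth -1.59 n 3 F [-0.4  0.2  0.4] w 0.0871
[[0.643,0.086,0.878,-0,0,0.004],[0.643,0.079,0.879,-0,0,0.004],[0.644,0.073,0.879,-0,0,0.004]]
```

```bash
python3 -m inch '[[0.64,0.04,0.88,0,0,0.004],[0.64,0.04,0.88,0,0,0.004],[0.65,0.04,0.88,0,0,0.004],[0,0,0,0,0,0],[0,0,0,0,0,0]]' && python3 plan.py 0.5345 -0.2733 0.0665 -70.55
```

```text
time: 10.85
ee_pos: [0.5321, -0.2722, 0.141]
eef_rot: [0.986, 0.17, 0.0, 0.0]
ft_force: [0.6, -0.2, 0.4]
width: 0.0867
t 10.85 at [ 0.5321 -0.2722  0.141 ] th -70.47 tilt 0.02 d [ 0.0024 -0.0011 -0.0745] dth -0.08 n 2 F [ 0.6 -0.2  0.4] w 0.0867
[[0.024,0.023,0.932,0,-0,0],[0.024,0.023,0.932,0,-0,0]]
```

```bash
python3 -m inch '[[0.02,0.02,0.8,0,0,0],[0.02,0.02,0.7,0,0,0],[0.01,0.01,0.35,0,0,0],[0,0,0,0,0,0],[0,0,0,0,0,0]]' && python3 -m inch '[[0,0,0,0,0,0],[0,0,0,0,0,0],[0,0,0,0,0,0],[0,0,0,0,0,0]]' -1 30 && python3 plan.py 0.5345 -0.2733 0.12 -70.55
```

```text
time: 11.48
ee_pos: [0.5356, -0.2737, 0.0677]
eef_rot: [0.986, 0.17, 0.001, 0.0]
ft_force: [-0.4, 0.5, 0.4]
width: 0.087
time: 11.98
ee_pos: [0.5352, -0.2734, 0.0665]
eef_rot: [0.986, 0.17, 0.0, 0.0]
ft_force: [0.2, -1.9, 0.6]
width: 0.06
t 11.97 at [ 0.5352 -0.2734  0.0665] th -70.47 tilt 0.03 d [-0.0007  0.0001  0.0535] dth -0.08 n 2 F [ 0.2 -1.9  0.6] w 0.06
[[-0.008,-0.004,-0.669,0,-0,0],[-0.008,-0.004,-0.669,0,-0,0]]
```

```bash
python3 -m inch '[[0,0,-0.3,0,0,0],[0,0,-0.7,0,0,0],[0,0,-0.8,0,0,0],[0,0,-0.4,0,0,0],[0,0,0,0,0,0]]' && python3 plan.py 0.62 -0.115 0.155 0 1 8
```

```text
time: 12.6
ee_pos: [0.5354, -0.2733, 0.1551]
eef_rot: [0.985, 0.17, 0.001, 0.0]
ft_force: [1.0, -0.2, -4.0]
width: 0.0599
t 12.6 at [ 0.5354 -0.2733  0.1551] th -70.46 tilt 0.09 d [ 8.460e-02  1.583e-01 -1.000e-04] dth 70.46 n 8 F [ 1.  -0.2 -4. ] w 0.0599
[[0.415,-0.378,0.001,0,-0,-0.073],[0.467,-0.31,0.001,0,-0,-0.073],[0.509,-0.235,0.001,0,-0,-0.073],[0.539,-0.154,0.001,0,-0,-0.073],[0.556,-0.069,0,0,-0,-0.073]]
[[0.561,0.017,0,0,-0,-0.073],[0.551,0.102,0,0,-0,-0.073],[0.529,0.185,0,0,-0,-0.073]]
```

```bash
python3 -m inch '[[0.41,-0.38,0,0,0,-0.073],[0.47,-0.31,0,0,0,-0.073],[0.51,-0.235,0,0,0,-0.073],[0.54,-0.155,0,0,0,-0.073],[0.555,-0.07,0,0,0,-0.073]]' && python3 -m inch '[[0.56,0.02,0,0,0,-0.073],[0.55,0.1,0,0,0,-0.073],[0.53,0.185,0,0,0,-0.073],[0,0,0,0,0,0],[0,0,0,0,0,0]]' && python3 plan.py 0.62 -0.115 0.0175 0
```

```text
time: 13.22
ee_pos: [0.5874, -0.1731, 0.1525]
eef_rot: [0.85, 0.527, -0.001, -0.001]
ft_force: [-0.3, -0.1, -3.8]
width: 0.0599
time: 13.85
ee_pos: [0.6191, -0.1159, 0.1532]
eef_rot: [0.71, 0.704, -0.001, -0.001]
ft_force: [-0.2, -0.2, -3.6]
width: 0.0597
t 13.85 at [ 0.6191 -0.1159  0.1532] th -0.54 tilt 0.11 d [ 0.0009  0.0009 -0.1357] dth 0.54 n 4 F [-0.2 -0.2 -3.6] w 0.0597
[[0.006,0.007,0.848,-0,0,-0.001],[0.006,0.007,0.848,-0,0,-0.001],[0.006,0.007,0.848,-0,0,-0.001],[0.006,0.006,0.848,-0,0,-0.001]]
```

```bash
python3 -m inch '[[0,0,0.85,0,0,0],[0,0,0.9,0,0,0],[0,0,0.85,0,0,0],[0,0,0.5,0,0,0],[0,0,0.2,0,0,0]]' && python3 -m inch '[[0,0,0.04,0,0,0],[0,0,0,0,0,0],[0,0,0,0,0,0]]'
```

```text
time: 14.48
ee_pos: [0.6193, -0.1157, 0.0214]
eef_rot: [0.71, 0.704, -0.001, -0.0]
ft_force: [0.2, -0.1, -3.2]
width: 0.0595
time: 14.85
ee_pos: [0.6205, -0.1151, 0.0217]
eef_rot: [0.709, 0.705, 0.001, 0.001]
ft_force: [0.6, 0.4, -3.5]
width: 0.0599
```

```bash
python3 -m inch '[[0,0,0.11,0,0,0],[0,0,0.05,0,0,0],[0,0,0.02,0,0,0],[0,0,0,0,0,0]]'
```

```text
time: 15.35
ee_pos: [0.62, -0.1151, 0.0135]
eef_rot: [0.709, 0.705, 0.0, 0.0]
ft_force: [0.3, -1.0, -3.4]
width: 0.0597
```

```bash
python3 -m inch '[[0,0,0.015,0,0,0],[0,0,0,0,0,0]]'
```

```text
time: 15.6
ee_pos: [0.62, -0.1152, 0.0135]
eef_rot: [0.709, 0.705, 0.0, -0.0]
ft_force: [-4.5, 0.8, 5.0]
width: 0.06
```

```bash
python3 -m inch '[[0,0,0,0,0,0],[0,0,0,0,0,0],[0,0,0,0,0,0]]' 1 30 && python3 -m inch '[[0,0,-0.5,0,0,0],[0,0,-1,0,0,0],[0,0,-1,0,0,0],[0,0,-1,0,0,0],[0,0,-0.8,0,0,0]]' && python3 plan.py 0.465 -0.30 0.24 -71.5
```

```text
time: 15.98
ee_pos: [0.6201, -0.1151, 0.0129]
eef_rot: [0.709, 0.705, 0.0, 0.0]
ft_force: [-0.2, 0.6, -0.3]
width: 0.0815
time: 16.6
ee_pos: [0.6203, -0.1155, 0.1884]
eef_rot: [0.71, 0.705, 0.001, 0.001]
ft_force: [0.5, 0.2, 0.8]
width: 0.087
t 16.6 at [ 0.6203 -0.1155  0.1884] th -0.41 tilt 0.16 d [-0.1553 -0.1845  0.0516] dth -71.09 n 7 F [0.5 0.2 0.8] w 0.087
[[-0.663,-0.549,-0.186,0,-0,0.085],[-0.749,-0.424,-0.185,0,-0,0.085],[-0.812,-0.285,-0.185,0,-0,0.085],[-0.85,-0.138,-0.185,0,-0,0.085],[-0.861,0.014,-0.185,0,-0,0.085]]
[[-0.845,0.166,-0.184,0,-0,0.085],[-0.803,0.312,-0.184,0,-0,0.085]]
```

```bash
python3 -m inch '[[-0.66,-0.55,-0.18,0,0,0.085],[-0.75,-0.42,-0.18,0,0,0.085],[-0.81,-0.285,-0.18,0,0,0.085],[-0.85,-0.14,-0.18,0,0,0.085],[-0.86,0.015,-0.18,0,0,0.085]]' && python3 -m inch '[[-0.84,0.17,-0.18,0,0,0.085],[-0.8,0.31,-0.18,0,0,0.085],[0,0,0,0,0,0],[0,0,0,0,0,0]]' && python3 snap.py wrist w4 && python3 snap.py top t4 && python3 snap.py scene s4 && python3 - <<'E'
from h import *
for n in ["w4","t4","s4"]:
    c=load(n); C=cloud(c)
    y=((C[...,2]>.035)&(C[...,2]<.07)&(C[...,0]>.46)&(C[...,0]<.63)&(C[...,1]<-.21)&(C[...,1]>-.36)).astype(np.uint8)
    if n[0]=="w": y[235:]=0
    y=cv2.morphologyEx(y,cv2.MORPH_OPEN,np.ones((3,3)))
    print(rect(c,y,.053),np.median(C[y>0][:,2]))
E
```

```text
time: 17.23
ee_pos: [0.5082, -0.2476, 0.2226]
eef_rot: [0.945, 0.328, 0.001, 0.0]
ft_force: [0.3, 0.2, 1.2]
width: 0.0872
time: 17.73
ee_pos: [0.4652, -0.2985, 0.236]
eef_rot: [0.987, 0.159, 0.001, -0.0]
ft_force: [0.1, -0.1, 0.1]
width: 0.087
(array([ 0.53110645, -0.27564197]), 118.45448303222656, 59.27294158935547, 19.089611053466797, 370) 0.05094845377165985
(array([ 0.53233813, -0.27003412]), 119.54290771484375, 63.50236892700195, 19.005062103271484, 126) 0.05173686914406628
(array([ 0.54034918, -0.27254153]), 130.19290161132812, 61.41026306152344, 19.109397888183594, 97) 0.051259011237354324
```

View pics/w4.png

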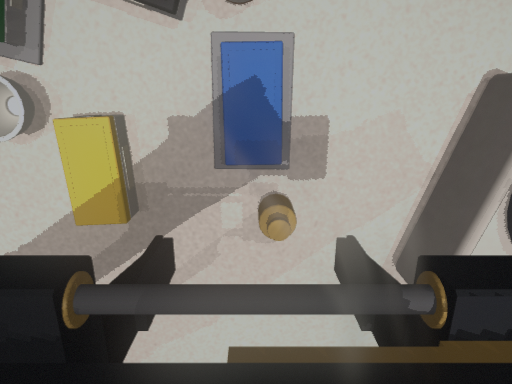

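View pics/t4.png

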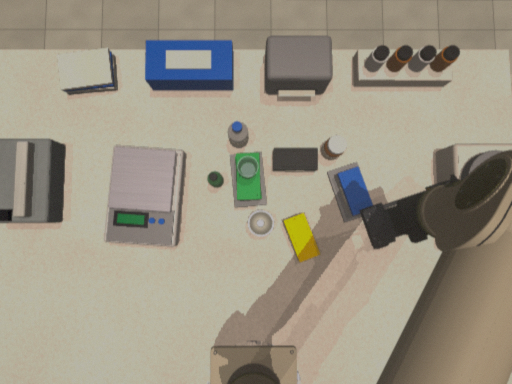

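```bash
python3 - <<'E'
from h import *
c=load("w4"); g=cv2.cvtColor(c["img"],cv2.COLOR_RGB2GRAY)
cor=np.array([[211.5,32],[293.5,33],[289.5,169],[214.5,168]],np.float32).reshape(-1,1,2)
cv2.cornerSubPix(g,cor,(4,4),(-1,-1),(3,30,.01)); cor=cor[:,0]; print(cor)
P=ray(c,cor,.008)[:,:2]; print(P, np.linalg.norm(P-np.roll(P,-1,0),axis=1))
d1=P[0]-P[3]; d2=P[1]-P[2]; d=d1+d2; print("pad",P.mean(0),np.degrees(np.arctan2(d[1],d[0])))
# yellow as lateral check
C=cloud(c)
y=((C[...,2]>.038)&(C[...,2]<.056)&(C[...,0]>.34)&(C[...,0]<.5)&(C[...,1]<-.07)&(C[...,1]>-.2)).astype(np.uint8); y[235:]=0
y=cv2.morphologyEx(y,cv2.MORPH_OPEN,np.ones((3,3)))
print("yellow S1",rect(c,y,.045))
im=cv2.imread("pics/t4.png")
cv2.imwrite("pics/t4z.png",cv2.resize(im[140:240,300:400],None,fx=6,fy=6,interpolation=cv2.INTER_CUBIC))
E
```

```text
[[210.31435   31.402431]
 [293.49384   31.833721]
 [288.9458   167.96127 ]
 [213.5555   168.19945 ]]
[[ 0.58780959 -0.20985947]
 [ 0.61505839 -0.29361575]
 [ 0.47547204 -0.33953319]
 [ 0.44697499 -0.25434666]] [0.08807731 0.14694475 0.08982664 0.14769392]
pad [ 0.53132875 -0.27433877] 17.86875005161377
yellow S1 (array([ 0.40973605, -0.13293665]), 118.75273132324219, 60.918724060058594, 20.925025939941406, 321)
```

View pics/t4z.png

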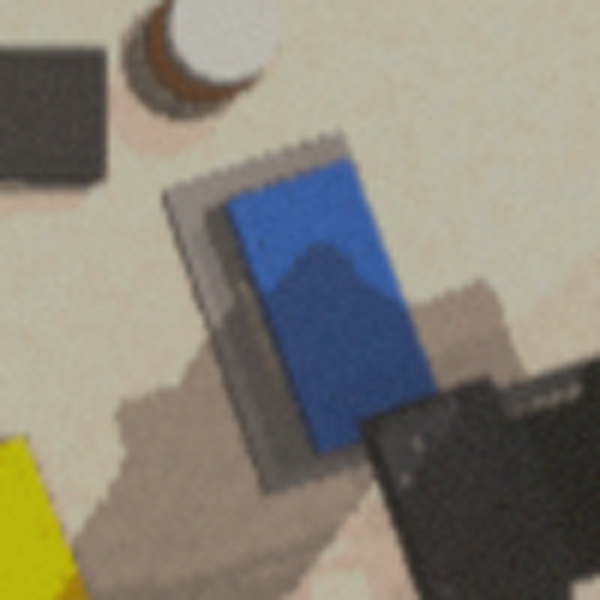

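```bash
python3 plan.py 0.5315 -0.273 0.09 -70.9
```

```text
t 17.88 at [ 0.4654 -0.298   0.2353] th -71.64 tilt 0.02 d [ 0.0661  0.025  -0.1453] dth 0.74 n 4 F [-0.4  0.2  0.3] w 0.087
[[0.441,-0.018,0.908,-0,-0,-0.002],[0.441,-0.017,0.908,-0,-0,-0.002],[0.441,-0.015,0.908,-0,-0,-0.002],[0.441,-0.014,0.908,-0,-0,-0.002]]
```

```bash
python3 -m inch '[[0.44,-0.015,0.9,0,0,-0.0015],[0.44,-0.015,0.9,0,0,-0.0015],[0.44,-0.015,0.9,0,0,-0.0015],[0.44,-0.015,0.9,0,0,-0.0015],[0,0,0,0,0,0]]' && python3 -m inch '[[0,0,0,0,0,0]]' && python3 plan.py 0.5315 -0.273 0.0215 -70.9
```

```text
time: 18.5
ee_pos: [0.5304, -0.2721, 0.0886]
eef_rot: [0.986, 0.166, -0.002, -0.001]
ft_force: [0.7, -0.5, 0.7]
width: 0.0873
time: 18.62
ee_pos: [0.5308, -0.275, 0.0925]
eef_rot: [0.986, 0.164, 0.0, 0.0]
ft_force: [-1.1, -0.1, 0.5]
width: 0.0874
t 18.62 at [ 0.5308 -0.275   0.0925] th -71.07 tilt 0.05 d [ 0.0007  0.002  -0.071 ] dth 0.17 n 2 F [-1.1 -0.1  0.5] w 0.0874
[[0.017,-0.022,0.887,0,-0,-0.001],[0.017,-0.022,0.887,0,-0,-0.001]]
```

```bash
python3 -m inch '[[0.015,-0.025,0.8,0,0,-0.0015],[0.015,-0.02,0.6,0,0,0],[0,0,0.375,0,0,0],[0,0,0,0,0,0],[0,0,0,0,0,0]]' && python3 -m inch '[[0,0,0,0,0,0],[0,0,0,0,0,0],[0,0,0,0,0,0],[0,0,0,0,0,0]]' -1 30 && python3 plan.py 0.5315 -0.273 0.0215 -70.9
```

```text
time: 19.25
ee_pos: [0.5319, -0.2729, 0.0216]
eef_rot: [0.986, 0.166, 0.001, 0.0]
ft_force: [-0.7, 1.3, -0.2]
width: 0.0876
time: 19.75
ee_pos: [0.5315, -0.2725, 0.0205]
eef_rot: [0.986, 0.166, 0.0, 0.0]
ft_force: [0.7, -0.6, 0.3]
width: 0.0594
t 19.75 at [ 0.5315 -0.2725  0.0205] th -70.89 tilt 0.03 d [ 0.     -0.0005  0.001 ] dth -0.01 n 1 F [ 0.7 -0.6  0.3] w 0.0594
[[-0.004,0.011,-0.025,0,-0,0]]
```

```bash
python3 -m inch '[[0,0,-0.3,0,0,0],[0,0,-0.8,0,0,0],[0,0,-0.9,0,0,0],[0,0,-0.9,0,0,0],[0,0,-0.9,0,0,0]]' && python3 -m inch '[[0,0,-0.3,0,0,0],[0,0,0,0,0,0]]' && python3 plan.py 0.445 -0.03 0.185 -82 0.9
```

```text
time: 20.38
ee_pos: [0.5309, -0.2721, 0.1738]
eef_rot: [0.986, 0.166, -0.0, -0.0]
ft_force: [1.4, 0.4, -4.8]
width: 0.06
time: 20.62
ee_pos: [0.5314, -0.2722, 0.1843]
eef_rot: [0.986, 0.166, 0.0, -0.0]
ft_force: [-0.7, 0.6, -5.0]
width: 0.0597
t 20.62 at [ 0.5314 -0.2722  0.1843] th -70.87 tilt 0.03 d [-0.0864  0.2422  0.0007] dth -11.13 n 7 F [-0.7  0.6 -5. ] w 0.0597
[[-0.008,-0.918,-0.003,-0,-0,0.013],[-0.034,-0.918,-0.003,-0,-0,0.013],[-0.059,-0.916,-0.003,-0,-0,0.013],[-0.084,-0.914,-0.003,-0,-0,0.013],[-0.11,-0.912,-0.003,-0,-0,0.013]]
[[-0.135,-0.908,-0.003,-0,-0,0.013],[-0.16,-0.904,-0.003,-0,-0,0.013]]
```

```bash
python3 -m inch '[[0,-0.6,0,0,0,0.013],[-0.03,-0.92,0,0,0,0.013],[-0.06,-0.92,0,0,0,0.013],[-0.08,-0.91,0,0,0,0.013],[-0.11,-0.91,0,0,0,0.013]]' && python3 -m inch '[[-0.13,-0.91,0,0,0,0.013],[-0.16,-0.9,0,0,0,0.013]]' && python3 plan.py 0.5625 0.2855 0.18 -94.3 0.9
```

```text
time: 21.25
ee_pos: [0.4728, -0.1098, 0.1826]
eef_rot: [0.995, 0.098, -0.001, -0.0]
ft_force: [0.1, 0.3, -4.5]
width: 0.0601
time: 21.5
ee_pos: [0.4481, -0.0408, 0.1828]
eef_rot: [0.997, 0.071, -0.001, 0.0]
ft_force: [-0.3, 0.5, -3.7]
width: 0.0599
t 21.5 at [ 0.4481 -0.0408  0.1828] th -81.82 tilt 0.13 d [ 0.1144  0.3263 -0.0028] dth -12.48 n 10 F [-0.3  0.5 -3.7] w 0.0599
[[0.399,-0.767,0.006,0,0,0.01],[0.382,-0.775,0.006,0,0,0.01],[0.366,-0.784,0.006,0,0,0.01],[0.348,-0.791,0.006,0,0,0.01],[0.331,-0.799,0.006,0,0,0.01]]
[[0.314,-0.806,0.007,0,0,0.01],[0.296,-0.812,0.007,0,0,0.01],[0.278,-0.819,0.007,0,0,0.01],[0.26,-0.824,0.007,0,0,0.01],[0.242,-0.83,0.007,0,0,0.01]]
```

```bash
python3 -m inch '[[0.25,-0.9,0,0,0,0.01],[0.28,-0.88,0,0,0,0.01],[0.3,-0.85,0,0,0,0.01],[0.33,-0.8,0,0,0,0.01],[0.33,-0.8,0,0,0,0.01]]' && python3 -m inch '[[0.33,-0.8,0,0,0,0.01],[0.33,-0.8,0,0,0,0.01],[0.33,-0.8,0,0,0,0.01],[0.33,-0.7,0,0,0,0.01],[0.2,-0.4,0,0,0,0.01]]' && python3 -m inch '[[0,0,0,0,0,0],[0,0,0,0,0,0]]'&& python3 plan.py 0.5625 0.2855 0.10 -94.3 0.9
```

```text
time: 22.12
ee_pos: [0.4907, 0.1328, 0.1825]
eef_rot: [1.0, 0.019, -0.001, 0.001]
ft_force: [0.5, -0.5, -4.0]
width: 0.0597
time: 22.75
ee_pos: [0.5512, 0.2733, 0.1817]
eef_rot: [0.999, -0.033, -0.002, 0.001]
ft_force: [0.6, -0.3, -3.7]
width: 0.0595
time: 23.0
ee_pos: [0.5515, 0.2706, 0.1832]
eef_rot: [0.999, -0.033, -0.001, 0.001]
ft_force: [0.1, -0.3, -4.4]
width: 0.0597
t 23.0 at [0.5515 0.2706 0.1832] th -93.83 tilt 0.13 d [ 0.011   0.0149 -0.0832] dth -0.47 n 3 F [ 0.1 -0.3 -4.4] w 0.0597
[[0.084,-0.131,0.693,0,0,0.001],[0.083,-0.131,0.693,0,0,0.001],[0.083,-0.131,0.693,0,0,0.001]]
```

```bash
python3 -m inch '[[0.08,-0.12,0.6,0,0,0.001],[0.1,-0.12,0.7,0,0,0.001],[0.09,-0.1,0.5,0,0,0.001],[0,0,0,0,0,0],[0,0,0,0,0,0]]' && python3 plan.py 0.563 0.2845 0.098 -94.3 0.9
```

```text
time: 23.62
ee_pos: [0.5643, 0.2845, 0.1134]
eef_rot: [0.999, -0.037, 0.001, -0.0]
ft_force: [-0.9, -0.6, -3.2]
width: 0.0596
t 23.62 at [0.5643 0.2845 0.1134] th -94.19 tilt 0.07 d [-0.0013  0.     -0.0154] dth -0.11 n 1 F [-0.9 -0.6 -3.2] w 0.0596
[[-0.032,0.002,0.384,-0,-0,0.001]]
```

```bash
python3 snap.py top t5; python3 snap.py scene s5; python3 - <<'E'
from h import *
im=cv2.imread("pics/t5.png"); cv2.imwrite("pics/t5z.png",cv2.resize(im[110:260,60:420],None,fx=2.2,fy=2.2,interpolation=cv2.INTER_CUBIC))
im=cv2.imread("pics/s5.png"); cv2.imwrite("pics/s5z.png",cv2.resize(im[100:290,100:400],None,fx=2.6,fy=2.6,interpolation=cv2.INTER_CUBIC))
E
```

```text
(no output)
```

View pics/t5z.png

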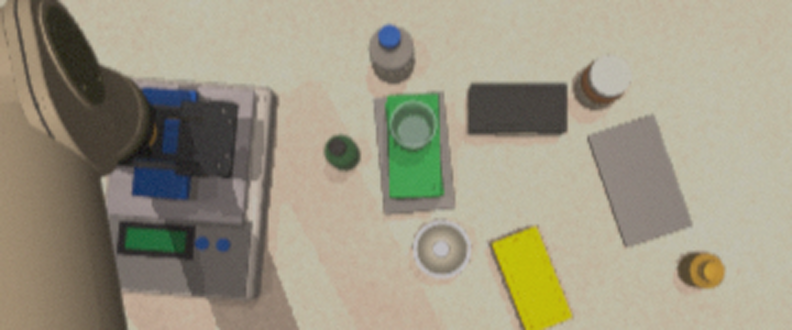

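View pics/s5z.png

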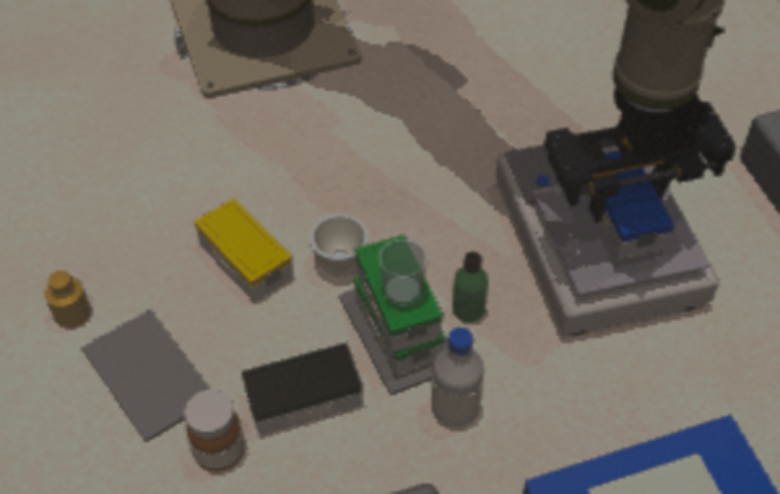

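```bash
python3 - <<'E'
from h import *
for n in ["t5","s5"]:
    c=load(n); C=cloud(c); hsv=cv2.cvtColor(c["img"],cv2.COLOR_RGB2HSV).astype(int); H,S,V=[hsv[...,i] for i in range(3)]
    def R_(m,z):
        m=cv2.morphologyEx(m.astype(np.uint8),cv2.MORPH_OPEN,np.ones((3,3))); return rect(c,m,z)
    box=(C[...,0]>.42)&(C[...,0]<.64)&(C[...,1]<-.18)&(C[...,1]>-.37)&(C[...,2]<.02)
    print(n,"V hist", np.percentile(V[box],[5,25,50,75,95]), np.percentile(S[box],[5,25,50,75,95]))
    th,_=cv2.threshold(V[box].astype(np.uint8),0,255,cv2.THRESH_OTSU)
    print("pad",R_(box&(V<=th),.008),th)
    print("yellow",R_((C[...,2]>.036)&(C[...,2]<.06)&(C[...,0]>.33)&(C[...,0]<.5)&(C[...,1]<-.07)&(C[...,1]>-.2),.045))
    print("black",R_((C[...,2]>.036)&(C[...,2]<.06)&(C[...,0]>.56)&(C[...,0]<.7)&(C[...,1]<-.045)&(C[...,1]>-.19),.045))
E
```

```text
t5 V hist [138. 142. 189. 191. 193.] [26. 29. 32. 37. 45.]
pad (array([ 0.53291229, -0.27017267]), 150.2222442626953, 93.24517822265625, 17.995119094848633, 166) 165.0
yellow (array([ 0.41049146, -0.12724303]), 120.02333068847656, 59.80037307739258, 21.06462860107422, 124)
black (array([ 0.62058325, -0.11364185]), 119.23944854736328, 59.98380661010742, 89.82566833496094, 131)
s5 V hist [ 91.  92. 142. 143. 144.] [20. 22. 30. 36. 42.]
pad (array([ 0.53655005, -0.27232928]), 154.27865600585938, 91.6522445678711, 17.876955032348633, 131) 117.0
yellow (array([ 0.41544336, -0.12962585]), 124.83350372314453, 62.66474533081055, 21.296659469604492, 83)
black (array([ 0.62465137, -0.11580637]), 120.03020477294922, 63.98757553100586, 89.73715209960938, 116)
```

```bash
python3 plan.py 0.5612 0.285 0.097 -94.3; python3 -m inch '[[-0.035,-0.01,0.1,0,0,0.001],[-0.04,0,0.16,0,0,0],[0,0,0.1,0,0,0],[0,0,0,0,0,0],[0,0,0,0,0,0]]' && python3 plan.py 0.5612 0.285 0.0925 -94.3 0.9
```

```text
t 23.73 at [0.5644 0.2847 0.1136] th -94.18 tilt 0.11 d [-0.0032  0.0003 -0.0166] dth -0.12 n 1 F [-0.3  0.5 -3.4] w 0.06
[[-0.08,-0.001,0.416,-0.001,-0.001,0.001]]
time: 24.35
ee_pos: [0.5609, 0.2853, 0.098]
eef_rot: [0.999, -0.037, 0.0, -0.0]
ft_force: [-0.2, 0.1, -4.1]
width: 0.0598
t 24.35 at [0.5609 0.2853 0.098 ] th -94.28 tilt 0.01 d [ 0.0003 -0.0003 -0.0055] dth -0.02 n 1 F [-0.2  0.1 -4.1] w 0.0598
[[0.008,0.008,0.138,-0,-0,0]]
```

```bash
python3 -m inch '[[0,0,0.05,0,0,0],[0,0,0.04,0,0,0],[0,0,0.02,0,0,0],[0,0,0,0,0,0],[0,0,0,0,0,0]]'
```

```text
time: 24.98
ee_pos: [0.5608, 0.2854, 0.0936]
eef_rot: [0.999, -0.037, 0.0, -0.0]
ft_force: [0.1, -0.2, -3.4]
width: 0.0595
```

```bash
python3 -m inch '[[0,0,0.015,0,0,0],[0,0,0,0,0,0]]'; python3 -m inch '[[0,0,0.01,0,0,0],[0,0,0,0,0,0]]'
```

```text
time: 25.22
ee_pos: [0.5608, 0.2853, 0.0929]
eef_rot: [0.999, -0.037, -0.0, -0.0]
ft_force: [0.3, -0.7, -3.7]
width: 0.0597
time: 25.48
ee_pos: [0.5608, 0.2853, 0.0925]
eef_rot: [0.999, -0.037, 0.0, -0.0]
ft_force: [0.0, -0.2, -3.4]
width: 0.0598
```

```bash
python3 -m inch '[[0,0,0.01,0,0,0],[0,0,0,0,0,0]]'; python3 -m inch '[[0,0,0.008,0,0,0],[0,0,0,0,0,0]]'
```

```text
time: 25.72
ee_pos: [0.5608, 0.2854, 0.0925]
eef_rot: [0.999, -0.037, 0.0, -0.0]
ft_force: [-1.8, -1.2, 1.8]
width: 0.0602
time: 25.98
ee_pos: [0.5608, 0.2854, 0.0925]
eef_rot: [0.999, -0.037, 0.0, -0.0]
ft_force: [-5.0, -2.2, 5.8]
width: 0.0598
```

```bash
python3 -m inch '[[0,0,0,0,0,0],[0,0,0,0,0,0],[0,0,0,0,0,0]]' 1 30 && python3 -m inch '[[0,0,-0.3,0,0,0],[0,0,-0.8,0,0,0],[0,0,-1,0,0,0],[0,0,-1,0,0,0],[0,0,-0.5,0,0,0]]' && python3 plan.py 0.62 -0.115 0.25 -0.2
```

```text
time: 26.35
ee_pos: [0.5609, 0.2854, 0.0918]
eef_rot: [0.999, -0.037, 0.0, -0.0]
ft_force: [-0.5, -0.1, 0.1]
width: 0.0817
time: 26.98
ee_pos: [0.5617, 0.2855, 0.2394]
eef_rot: [0.999, -0.038, 0.002, -0.001]
ft_force: [-0.0, -1.0, -0.5]
width: 0.0872
t 26.98 at [0.5617 0.2855 0.2394] th -94.3 tilt 0.23 d [ 0.0583 -0.4005  0.0106] dth 94.1 n 11 F [-0.  -1.  -0.5] w 0.0872
[[0.201,0.898,-0.026,0,-0,-0.071],[0.065,0.917,-0.026,0,-0,-0.071],[-0.072,0.917,-0.026,0,-0,-0.071],[-0.208,0.896,-0.026,0,-0,-0.071],[-0.339,0.855,-0.026,0,-0,-0.071]]
[[-0.462,0.795,-0.026,0,-0,-0.071],[-0.575,0.717,-0.026,0,-0,-0.071],[-0.676,0.624,-0.025,0,-0,-0.071],[-0.761,0.516,-0.025,0,-0,-0.071],[-0.829,0.397,-0.025,0,-0,-0.071]]
[[-0.879,0.27,-0.024,0,-0,-0.071]]
```

```bash
python3 -m inch '[[0.2,0.9,-0.03,0,0,-0.071],[0.065,0.92,-0.03,0,0,-0.071],[-0.07,0.92,-0.03,0,0,-0.071],[-0.21,0.9,-0.03,0,0,-0.071],[-0.34,0.855,-0.03,0,0,-0.071]]' && python3 -m inch '[[-0.46,0.8,-0.03,0,0,-0.071],[-0.575,0.72,-0.03,0,0,-0.071],[-0.68,0.62,-0.03,0,0,-0.071],[-0.76,0.52,-0.03,0,0,-0.071],[-0.83,0.4,0,0,0,-0.071]]' && python3 -m inch '[[-0.88,0.27,0,0,0,-0.071],[0,0,0,0,0,0],[0,0,0,0,0,0]]'&& python3 snap.py top t6 && python3 snap.py scene s6 && python3 plan.py 0.62 -0.115 0.07 0 && python3 - <<'E'
from h import *
for n in ["t6","s6"]:
    c=load(n); C=cloud(c); 
    m=((C[...,2]>.11)&(C[...,2]<.14)&(C[...,0]>.46)&(C[...,0]<.66)&(C[...,1]<.37)&(C[...,1]>.2)).astype(np.uint8)
    m=cv2.morphologyEx(m,cv2.MORPH_OPEN,np.ones((3,3)))
    print(n,"blue",rect(c,m,.125),np.median(C[m>0][:,2]))
    m=((C[...,2]>.07)&(C[...,2]<.14)&(C[...,0]>.42)&(C[...,0]<.68)&(C[...,1]<.4)&(C[...,1]>.17)).astype(np.uint8)
    m=cv2.morphologyEx(m,cv2.MORPH_OPEN,np.ones((3,3)))
    print(n,"pan",rect(c,m,.08))
im=cv2.imread("pics/t6.png"); cv2.imwrite("pics/t6z.png",cv2.resize(im[110:260,60:420],None,fx=2.2,fy=2.2,interpolation=cv2.INTER_CUBIC))
E
```

```text
time: 27.6
ee_pos: [0.5875, 0.1014, 0.2429]
eef_rot: [0.944, 0.33, 0.001, -0.0]
ft_force: [0.7, 0.5, 0.5]
width: 0.087
time: 28.22
ee_pos: [0.6136, -0.0809, 0.2477]
eef_rot: [0.759, 0.651, 0.001, 0.0]
ft_force: [0.4, 0.7, -0.2]
width: 0.0869
time: 28.6
ee_pos: [0.6186, -0.1155, 0.2471]
eef_rot: [0.711, 0.703, 0.0, -0.0]
ft_force: [0.4, 0.6, -0.8]
width: 0.0871
t 28.7 at [ 0.6186 -0.1146  0.2469] th -0.52 tilt 0.04 d [ 0.0014 -0.0004 -0.1769] dth 0.52 n 5 F [-0.   0.1 -0.3] w 0.0871
[[-0.003,0.007,0.884,0,-0,-0.001],[-0.002,0.007,0.884,0,-0,-0.001],[-0.002,0.007,0.884,0,-0,-0.001],[-0.002,0.007,0.884,0,-0,-0.001],[-0.002,0.007,0.884,0,-0,-0.001]]
t6 blue (array([0.56083704, 0.28390405]), 120.35868835449219, 62.88862991333008, -4.372627258300781, 143) 0.12453919066405217
t6 pan (array([0.56248041, 0.28613202]), 159.77566528320312, 159.1909942626953, 85.69617462158203, 243)
s6 blue (array([0.56744403, 0.28140372]), 128.15945434570312, 64.77825927734375, -4.171051025390625, 98) 0.12330475286346643
s6 pan (array([0.55618219, 0.28540402]), 180.6439666748047, 160.09967041015625, -4.350227355957031, 186)
```

View pics/t6z.png

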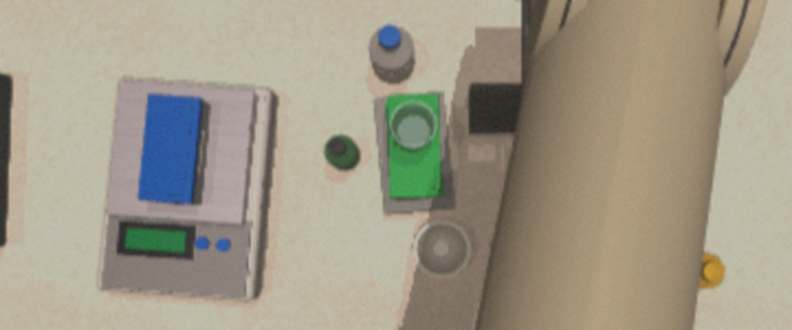

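```bash
python3 -m inch '[[0,0.01,0.9,0,0,-0.001],[0,0.01,1,0,0,-0.001],[0,0.01,1,0,0,0],[0,0.005,1,0,0,0],[0,0,0.8,0,0,0]]' && python3 -m inch '[[0,0,0.6,0,0,0],[0,0,0.4,0,0,0],[0,0,0.1,0,0,0],[0,0,0,0,0,0],[0,0,0,0,0,0]]' && python3 plan.py 0.62 -0.115 0.0135 0
```

```text
time: 29.32
ee_pos: [0.6196, -0.1144, 0.0571]
eef_rot: [0.709, 0.706, -0.0, -0.0]
ft_force: [1.3, -0.4, -0.3]
width: 0.0871
time: 29.95
ee_pos: [0.6205, -0.1162, 0.0156]
eef_rot: [0.709, 0.705, 0.001, 0.001]
ft_force: [-0.4, -0.1, 1.2]
width: 0.0872
t 29.95 at [ 0.6205 -0.1162  0.0156] th -0.33 tilt 0.09 d [-0.0005  0.0012 -0.0021] dth 0.33 n 1 F [-0.4 -0.1  1.2] w 0.0872
[[0.029,-0.014,0.054,0.001,-0,-0.003]]
```

```bash
python3 -m inch '[[0.025,0,0.04,0,0,0],[0,0,0,0,0,0]]' && python3 -m inch '[[0,0,0,0,0,0],[0,0,0,0,0,0],[0,0,0,0,0,0],[0,0,0,0,0,0]]' -1 30 && python3 -m inch '[[0,0,-0.3,0,0,0],[0,0,-0.8,0,0,0],[0,0,-1,0,0,0],[0,0,-1,0,0,0],[0,0,-0.4,0,0,0]]' && python3 plan.py 0.532 -0.2717 0.155 -72 1 8
```

```text
time: 30.2
ee_pos: [0.62, -0.1149, 0.0132]
eef_rot: [0.709, 0.705, 0.0, 0.0]
ft_force: [-0.4, 1.5, 0.1]
width: 0.0866
time: 30.7
ee_pos: [0.6199, -0.1151, 0.013]
eef_rot: [0.709, 0.705, 0.0, -0.0]
ft_force: [-0.2, 0.1, 0.5]
width: 0.0597
time: 31.32
ee_pos: [0.6207, -0.1154, 0.1558]
eef_rot: [0.709, 0.705, 0.001, 0.001]
ft_force: [0.3, -0.6, -3.7]
width: 0.0594
t 31.32 at [ 0.6207 -0.1154  0.1558] th -0.34 tilt 0.2 d [-0.0887 -0.1563 -0.0008] dth -71.66 n 8 F [ 0.3 -0.6 -3.7] w 0.0594
[[-0.49,-0.274,0.002,0,-0,0.075],[-0.527,-0.195,0.002,0,-0,0.075],[-0.551,-0.11,0.002,0,-0,0.075],[-0.561,-0.023,0.002,0,-0,0.075],[-0.558,0.064,0.002,0,-0,0.075]]
[[-0.541,0.15,0.002,0,-0,0.075],[-0.511,0.233,0.002,0,-0,0.075],[-0.469,0.31,0.002,0,-0,0.075]]
```

```bash
python3 -m inch '[[-0.49,-0.27,0,0,0,0.0745],[-0.53,-0.195,0,0,0,0.0745],[-0.55,-0.11,0,0,0,0.0745],[-0.56,-0.02,0,0,0,0.0745],[-0.56,0.065,0,0,0,0.0745]]' && python3 -m inch '[[-0.54,0.15,0,0,0,0.0745],[-0.51,0.23,0,0,0,0.0745],[-0.47,0.31,0,0,0,0.0745],[0,0,0,0,0,0],[0,0,0,0,0,0]]' && python3 plan.py 0.532 -0.2717 0.03 -72 0.8
```

```text
time: 31.95
ee_pos: [0.5637, -0.2134, 0.152]
eef_rot: [0.925, 0.38, -0.001, -0.001]
ft_force: [0.5, 0.9, -4.0]
width: 0.0601
time: 32.58
ee_pos: [0.5317, -0.2706, 0.1524]
eef_rot: [0.987, 0.159, -0.0, -0.0]
ft_force: [0.2, 1.6, -3.1]
width: 0.0596
t 32.58 at [ 0.5317 -0.2706  0.1524] th -71.68 tilt 0.06 d [ 0.0003 -0.0011 -0.1224] dth -0.32 n 4 F [ 0.2  1.6 -3.1] w 0.0596
[[-0,0.008,0.765,-0,0,0.001],[-0,0.008,0.765,-0,0,0.001],[-0,0.007,0.765,-0,0,0.001],[-0,0.007,0.765,-0,0,0.001]]
```

```bash
python3 -m inch '[[0,0.01,0.7,0,0,0.001],[0,0.01,0.9,0,0,0.001],[0,0,0.8,0,0,0],[0,0,0.4,0,0,0],[0,0,0.15,0,0,0]]' && python3 -m inch '[[0,0,0,0,0,0],[0,0,0,0,0,0],[0,0,0,0,0,0]]' && python3 plan.py 0.532 -0.2717 0.022 -72 0.8
```

```text
time: 33.2
ee_pos: [0.532, -0.2717, 0.0344]
eef_rot: [0.988, 0.156, -0.0, -0.0]
ft_force: [-0.6, -0.7, -2.9]
width: 0.0599
time: 33.58
ee_pos: [0.5323, -0.2725, 0.0358]
eef_rot: [0.988, 0.156, 0.001, 0.0]
ft_force: [-0.7, 0.7, -3.9]
width: 0.0597
t 33.58 at [ 0.5323 -0.2725  0.0358] th -72.08 tilt 0.07 d [-0.0003  0.0008 -0.0138] dth 0.08 n 1 F [-0.7  0.7 -3.9] w 0.0597
[[-0.001,-0.021,0.344,0,-0.001,-0.001]]
```

```bash
python3 -m inch '[[0,-0.02,0.15,0,0,0],[0,0,0.12,0,0,0],[0,0,0.04,0,0,0],[0,0,0,0,0,0],[0,0,0,0,0,0]]' && python3 plan.py 0.532 -0.2717 0.021 -72 0.8
```

```text
time: 34.2
ee_pos: [0.5316, -0.2717, 0.0227]
eef_rot: [0.988, 0.156, 0.0, 0.0]
ft_force: [-0.2, 0.3, -3.5]
width: 0.06
t 34.2 at [ 0.5316 -0.2717  0.0227] th -72.09 tilt 0.01 d [ 0.0004 -0.     -0.0017] dth 0.09 n 1 F [-0.2  0.3 -3.5] w 0.06
[[0.009,0.003,0.042,0,-0,-0.001]]
```

```bash
python3 -m inch '[[0.01,0,0.03,0,0,0],[0,0,0.01,0,0,0],[0,0,0,0,0,0]]'; python3 -m inch '[[0,0,0.01,0,0,0],[0,0,0,0,0,0]]'
```

```text
time: 34.58
ee_pos: [0.532, -0.2714, 0.021]
eef_rot: [0.988, 0.156, 0.0, -0.0]
ft_force: [0.6, 0.2, -3.2]
width: 0.0601
time: 34.83
ee_pos: [0.532, -0.2714, 0.021]
eef_rot: [0.988, 0.156, 0.0, -0.0]
ft_force: [-3.3, 1.9, 5.5]
width: 0.0598
```

```bash
python3 -m inch '[[0,0,0,0,0,0],[0,0,0,0,0,0],[0,0,0,0,0,0]]' 1 30 && python3 -m inch '[[0,0,-0.3,0,0,0],[0,0,-0.8,0,0,0],[-0.4,0,-1,0,0,0],[-0.6,0,-1,0,0,0],[-0.6,0,-1,0,0,0]]' && python3 -m inch '[[-0.2,0,-1,0,0,0],[0,0,-0.5,0,0,0],[0,0,0,0,0,0],[0,0,0,0,0,0]]' && python3 snap.py wrist w7 && python3 snap.py top t7 && python3 plan.py 0.4093 -0.1291 0.1 -69 && python3 - <<'E'
from h import *
for n in ["w7","t7"]:
    c=load(n); C=cloud(c)
    y=((C[...,2]>.035)&(C[...,2]<.07)&(C[...,0]>.46)&(C[...,0]<.63)&(C[...,1]<-.21)&(C[...,1]>-.36)).astype(np.uint8)
    if n[0]=="w": y[235:]=0
    y=cv2.morphologyEx(y,cv2.MORPH_OPEN,np.ones((3,3)))
    print(rect(c,y,.053),np.median(C[y>0][:,2]))
E
```

```text
time: 35.2
ee_pos: [0.532, -0.2715, 0.0206]
eef_rot: [0.988, 0.156, 0.0, 0.0]
ft_force: [-0.6, -0.5, -0.4]
width: 0.081
time: 35.83
ee_pos: [0.4703, -0.2916, 0.1866]
eef_rot: [0.988, 0.156, 0.0, 0.0]
ft_force: [1.0, 0.3, 0.4]
width: 0.0866
time: 36.33
ee_pos: [0.4632, -0.2934, 0.2439]
eef_rot: [0.988, 0.156, -0.0, -0.0]
ft_force: [-0.8, 0.5, -0.3]
width: 0.0874
t 36.42 at [ 0.463  -0.2933  0.2436] th -72.08 tilt 0.09 d [-0.0537  0.1642 -0.1436] dth 3.08 n 5 F [-0.2 -0.5 -0.2] w 0.0872
[[-0.002,-0.863,0.719,-0,0,-0.005],[0.007,-0.863,0.719,-0,0,-0.005],[0.016,-0.863,0.718,-0,0,-0.005],[0.025,-0.863,0.718,-0,0,-0.005],[0.034,-0.863,0.718,-0,0,-0.005]]
(array([ 0.53046393, -0.27311124]), 118.40534973144531, 59.27743911743164, 17.85004997253418, 356) 0.05095535518489838
(array([ 0.53194421, -0.26777106]), 118.9292984008789, 63.13960647583008, 18.100677490234375, 125) 0.051693004261343156
```

View pics/w7.png

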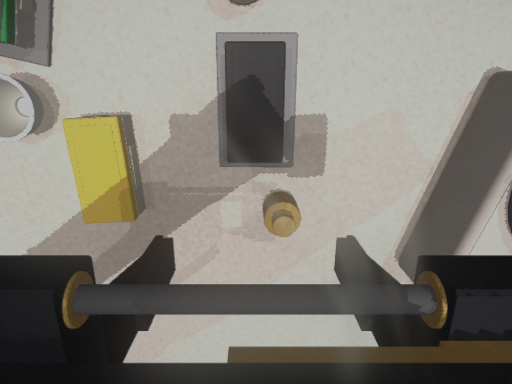

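```bash
python3 - <<'E'
from h import *
c=load("w7"); g=cv2.cvtColor(c["img"],cv2.COLOR_RGB2GRAY)
cor=np.array([[217,33],[297,33],[294,166.5],[220,166.5]],np.float32).reshape(-1,1,2)
cv2.cornerSubPix(g,cor,(4,4),(-1,-1),(3,30,.01)); cor=cor[:,0]; print(cor)
P=ray(c,cor,.008)[:,:2]; print(np.linalg.norm(P-np.roll(P,-1,0),axis=1))
d=P[0]-P[3]+P[1]-P[2]; print("pad",P.mean(0),np.degrees(np.arctan2(d[1],d[0])))
b=np.array([.53046,-.27311])-P.mean(0); a=np.radians(18); print("offset x' y'", b@[np.cos(a),np.sin(a)], b@[-np.sin(a),np.cos(a)])
cv2.imwrite("pics/w7z.png",cv2.resize(cv2.imread("pics/w7.png")[20:180,195:320],None,fx=3.7,fy=3.7,interpolation=cv2.INTER_CUBIC))
E
```

```text
[[215.5403    31.840872]
 [297.43256   32.32694 ]
 [292.48544  166.29132 ]
 [219.35611  166.45955 ]]
[0.08846037 0.14734784 0.08877126 0.14807984]
pad [ 0.5311808  -0.27452205] 17.740695790575106
offset x' y' -0.0002491705865819503 0.0015656782299883097
```

View pics/w7z.png

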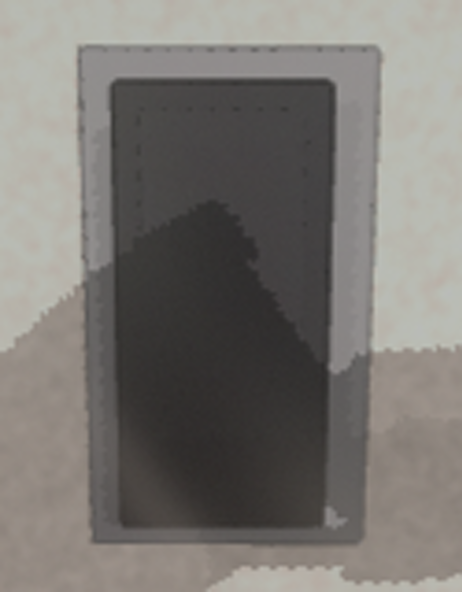

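```bash
python3 -m inch '[[0,-0.86,0.4,0,0,-0.005],[0.007,-0.86,0.6,0,0,-0.005],[0.016,-0.86,0.8,0,0,-0.005],[0.025,-0.86,0.9,0,0,-0.005],[0.034,-0.86,0.9,0,0,-0.005]]' && python3 -m inch '[[0,0,0,0,0,0],[0,0,0,0,0,0],[0,0,0,0,0,0]]' && python3 plan.py 0.4093 -0.1291 0.02 -69 0.7
```

```text
time: 37.05
ee_pos: [0.4093, -0.1288, 0.099]
eef_rot: [0.983, 0.182, -0.0, -0.0]
ft_force: [1.2, -0.0, 0.8]
width: 0.0871
time: 37.42
ee_pos: [0.411, -0.131, 0.1014]
eef_rot: [0.984, 0.181, 0.001, 0.0]
ft_force: [1.0, -0.2, -0.5]
width: 0.0871
t 37.42 at [ 0.411  -0.131   0.1014] th -69.17 tilt 0.08 d [-0.0017  0.0019 -0.0814] dth 0.17 n 3 F [ 1.  -0.2 -0.5] w 0.0871
[[-0.008,-0.021,0.678,0,-0,-0],[-0.008,-0.02,0.678,0,-0,-0],[-0.008,-0.02,0.678,0,-0,-0]]
```

```bash
python3 -m inch '[[-0.01,-0.02,0.8,0,0,-0.001],[-0.01,-0.02,0.7,0,0,0],[0,-0.02,0.5,0,0,0],[0,0,0.15,0,0,0],[0,0,0,0,0,0]]' && python3 -m inch '[[0,0,0,0,0,0],[0,0,0,0,0,0]]' && python3 plan.py 0.4093 -0.1291 0.0134 -69 0.7
```

```text
time: 38.05
ee_pos: [0.409, -0.1286, 0.015]
eef_rot: [0.983, 0.182, 0.0, 0.0]
ft_force: [-0.7, -0.6, 0.9]
width: 0.0875
time: 38.3
ee_pos: [0.4092, -0.1281, 0.0152]
eef_rot: [0.983, 0.183, 0.001, -0.0]
ft_force: [-0.3, 0.8, 0.4]
width: 0.0868
t 38.3 at [ 0.4092 -0.1281  0.0152] th -68.96 tilt 0.08 d [ 0.0001 -0.001  -0.0018] dth -0.04 n 1 F [-0.3  0.8  0.4] w 0.0868
[[-0.006,0.025,0.046,0,-0.001,0]]
```

```bash
python3 -m inch '[[0,0.02,0.045,0,0,0],[0,0,0,0,0,0]]' && python3 -m inch '[[0,0,0,0,0,0],[0,0,0,0,0,0],[0,0,0,0,0,0],[0,0,0,0,0,0]]' -1 30 && python3 -m inch '[[0,0,-0.3,0,0,0],[0,0,-0.8,0,0,0],[0,0,-0.9,0,0,0],[0,0,-0.8,0,0,0],[0,0,-0.2,0,0,0]]' && python3 plan.py 0.5317 -0.2714 0.13 -72 0.85
```

```text
time: 38.55
ee_pos: [0.4089, -0.1288, 0.0128]
eef_rot: [0.983, 0.183, 0.0, -0.0]
ft_force: [-0.4, 0.4, 0.7]
width: 0.0869
time: 39.05
ee_pos: [0.4089, -0.1288, 0.0128]
eef_rot: [0.983, 0.183, 0.0, -0.0]
ft_force: [0.2, -0.2, 0.3]
width: 0.0597
time: 39.67
ee_pos: [0.4099, -0.129, 0.1348]
eef_rot: [0.983, 0.182, 0.002, -0.0]
ft_force: [-0.3, -0.2, -1.8]
width: 0.0598
t 39.67 at [ 0.4099 -0.129   0.1348] th -68.97 tilt 0.22 d [ 0.1218 -0.1424 -0.0048] dth -3.03 n 5 F [-0.3 -0.2 -1.8] w 0.0598
[[0.313,0.883,0.026,0,-0,0.005],[0.322,0.88,0.026,0,-0,0.005],[0.332,0.877,0.025,0,-0,0.005],[0.341,0.873,0.025,0,-0,0.005],[0.35,0.869,0.025,0,-0,0.005]]
```

```bash
python3 -m inch '[[0.2,0.6,0,0,0,0.005],[0.32,0.88,0,0,0,0.005],[0.33,0.88,0,0,0,0.005],[0.34,0.87,0,0,0,0.005],[0.34,0.85,0,0,0,0.005]]' && python3 -m inch '[[0.12,0.3,0,0,0,0],[0,0,0,0,0,0],[0,0,0,0,0,0]]' && python3 plan.py 0.5317 -0.2714 0.075 -72.05 0.85
```

```text
time: 40.3
ee_pos: [0.5219, -0.2624, 0.1315]
eef_rot: [0.988, 0.157, -0.001, -0.0]
ft_force: [0.4, -0.7, -1.4]
width: 0.0598
time: 40.67
ee_pos: [0.5293, -0.2707, 0.1325]
eef_rot: [0.988, 0.157, -0.0, -0.001]
ft_force: [-0.5, 0.2, -1.9]
width: 0.0599
t 40.67 at [ 0.5293 -0.2707  0.1325] th -71.94 tilt 0.07 d [ 0.0024 -0.0007 -0.0575] dth -0.11 n 2 F [-0.5  0.2 -1.9] w 0.0599
[[0.026,0.018,0.719,-0,0,0],[0.026,0.018,0.719,-0,0,0]]
```

```bash
python3 -m inch '[[0.025,0.01,0.6,0,0,0],[0.025,0.01,0.5,0,0,0],[0,0,0.3,0,0,0],[0,0,0,0,0,0],[0,0,0,0,0,0]]' && python3 plan.py 0.5317 -0.2714 0.0675 -72.05 0.85
```

```text
time: 41.3
ee_pos: [0.5324, -0.2721, 0.0774]
eef_rot: [0.988, 0.157, 0.0, 0.0]
ft_force: [0.4, 0.7, -1.7]
width: 0.06
t 41.3 at [ 0.5324 -0.2721  0.0774] th -71.97 tilt 0.04 d [-0.0007  0.0007 -0.0099] dth -0.08 n 1 F [ 0.4  0.7 -1.7] w 0.06
[[-0.011,-0.021,0.248,0,-0,0.001]]
```

```bash
python3 -m inch '[[-0.01,-0.015,0.15,0,0,0],[0,0,0.07,0,0,0],[0,0,0.03,0,0,0],[0,0,0,0,0,0],[0,0,0,0,0,0]]' && python3 plan.py 0.5317 -0.2714 0.066 -72.05 0.85
```

```text
time: 41.92
ee_pos: [0.5316, -0.2714, 0.0669]
eef_rot: [0.988, 0.157, 0.0, 0.0]
ft_force: [0.2, -0.3, -2.5]
width: 0.0597
t 41.92 at [ 0.5316 -0.2714  0.0669] th -71.97 tilt 0.01 d [ 0.0001  0.     -0.0009] dth -0.08 n 1 F [ 0.2 -0.3 -2.5] w 0.0597
[[0.003,0.001,0.022,0,-0,0.001]]
```

```bash
python3 -m inch '[[0,0,0.02,0,0,0],[0,0,0.01,0,0,0],[0,0,0,0,0,0]]'; python3 -m inch '[[0,0,0.01,0,0,0],[0,0,0,0,0,0]]'
```

```text
time: 42.3
ee_pos: [0.5316, -0.2714, 0.0659]
eef_rot: [0.988, 0.157, 0.0, -0.0]
ft_force: [-1.2, 1.4, 3.2]
width: 0.0597
time: 42.55
ee_pos: [0.5316, -0.2714, 0.0659]
eef_rot: [0.988, 0.157, 0.0, -0.0]
ft_force: [-3.6, 2.8, 8.2]
width: 0.0596
```

Contact as expected. Release, retreat, and check.

```bash
python3 -m inch '[[0,0,0,0,0,0],[0,0,0,0,0,0],[0,0,0,0,0,0]]' 1 30 && python3 -m inch '[[0,0,-0.3,0,0,0],[0,0,-0.8,0,0,0],[0,0,-1,0,0,0],[-0.6,0,-1,0,0,0],[-0.6,0,-1,0,0,0]]' && python3 -m inch '[[-0.8,0,-0.4,0,0,0],[-0.2,0,0,0,0,0],[0,0,0,0,0,0],[0,0,0,0,0,0]]' && python3 snap.py wrist w8 && python3 snap.py top t8 && python3 snap.py scene s8 && python3 - <<'E'
from h import *
from bench import read_state
print(read_state()["time"])
for n in ["w8","t8"]:
    c=load(n); C=cloud(c)
    y=((C[...,2]>.085)&(C[...,2]<.115)&(C[...,0]>.46)&(C[...,0]<.63)&(C[...,1]<-.21)&(C[...,1]>-.36)).astype(np.uint8)
    if n[0]=="w": y[235:]=0
    y=cv2.morphologyEx(y,cv2.MORPH_OPEN,np.ones((3,3)))
    print(rect(c,y,.098),np.median(C[y>0][:,2]))
E
```

```text
time: 42.92
ee_pos: [0.5315, -0.2713, 0.0651]
eef_rot: [0.988, 0.157, -0.0, 0.0]
ft_force: [-0.1, 0.0, -0.3]
width: 0.0815
time: 43.55
ee_pos: [0.4852, -0.2866, 0.2312]
eef_rot: [0.988, 0.157, 0.0, 0.0]
ft_force: [0.8, -0.6, 0.2]
width: 0.0871
time: 44.05
ee_pos: [0.4485, -0.2977, 0.2446]
eef_rot: [0.988, 0.157, -0.0, -0.0]
ft_force: [0.7, 0.2, 0.3]
width: 0.0871
44.2
(array([ 0.5303645 , -0.27299249]), 117.9203872680664, 59.169776916503906, 17.982952117919922, 419) 0.09593170177875793
(array([ 0.53172632, -0.26812952]), 119.67405700683594, 62.42378234863281, 17.843900680541992, 130) 0.0966450094335558
```

View pics/w8.png

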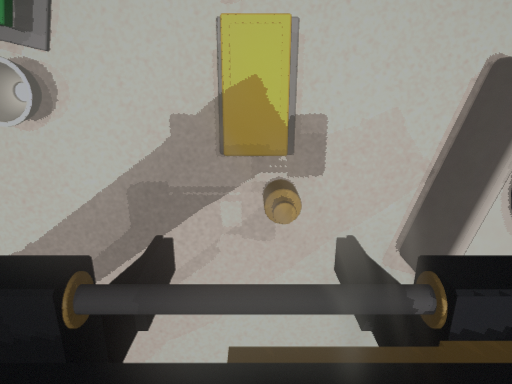

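View pics/s8.png

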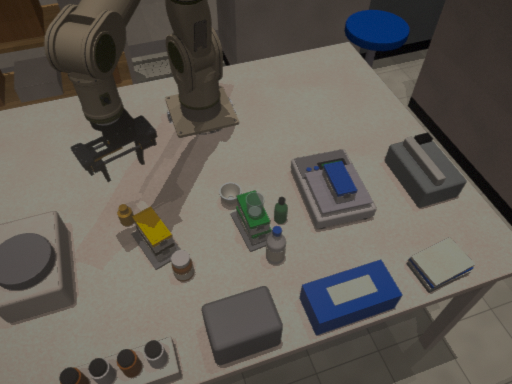

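View pics/t8.png

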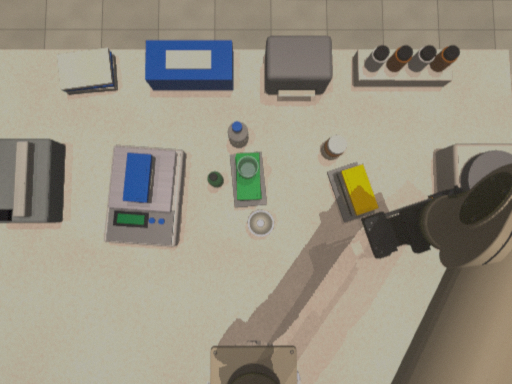

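Both the stack on the pad and the blue box on the pan look right, and the bystanders sit at the same pixels as at the start. The gripper is clear, so I'm handing in.

```bash
python3 -c "
from bench import *
print(close_job()); print(read_state()['time'])"
```

```text
the job is handed in; nothing more can be done
None
the job is handed in; nothing more can be done
```

The job is done and was handed in at about 44 s. I set the yellow and then the black box aside on the table, clear of the balance. I put the blue box on the pan, long side front to back, touching down at about 2–6 N. The other two went back on the pad with black below and yellow on top, and the gripper was withdrawn.

**Blue box:** in the top camera it lies about 2 mm from the pan centre, turned about 0.1° from the balance's axis.

**Stack:** in the wrist image the black box is about 0.2 mm (lengthwise) and 1.6 mm (sideways) off the pad centre. Black and yellow agree to a few tenths of a millimetre in position and about 0.3° in angle.

**Bystanders:** by eye, nothing else has moved in the last top picture.

**Disagreements:** the cameras differed from each other by up to about 5 mm. I corrected for this using known release poses, so the offsets from centre are uncertain by about 2 mm. The first set-down, of the yellow box on the table, pressed with about 22 N. The later set-downs peaked at about 5–8 N.

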